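Slacken the rotor screw of a bench centrifuge with a hex key

ROBOT

A 6-joint arm with a two-finger parallel gripper is mounted at the origin on a cart in front of the work surface, level with it; the furniture and walls round the work are solid. World frame = base frame: x ahead of the robot, y to its left, z up, the work surface at z = 0. Lengths are in m, angles in degrees, forces in N, time in s.
With the tool pointing down it reaches from about 0.4 to 0.825 m from the base axis. Payload 7 kg.
Tool frame: the origin (TCP) lies at the very end of the fingers, on their centre line; the grasp point (between the pads) lies r.grip_depth behind it (r.grip_depth is the distance from the TCP to the grasp point, in m); z points along the fingers, y is the direction in which the jaws open and shut (so a half turn about z gives the same grasp; the last joint's range is limited). The gripper opens to 88 mm and grips with 3 to 60 N. Pads are 19 mm wide; open, the fingers measure 130 mm over their backs; the gripper's body (78 mm by 193 mm) begins 47 mm behind the grasp point.
Start: joints at [-52.706, 20.546, 0.682, 0, -70.136, -16.507], TCP at [0.24, -0.631, 0.227] pointing down, gripper open.
Joint ranges: [-176.03, 176.03], [-82.01, 121.73], [-58.28, 71.71], [-173.87, 95.51], [-174.79, -0.11], [-173.66, 173.66]. Speed limits (degrees/s): [136.94, 136.94, 172.46, 180, 180, 180].

INTERFACE

Orientations are given as [roll, pitch, yaw] about the fixed x, y, z axes, in that order (R = Rz(yaw) Ry(pitch) Rx(roll)).
In Python, from plant import r gives the robot as it stands. The module is installed in compiled form; this text tells all that it offers.
- The arm moves only by the tool step_arm, never from a script. Its argument "increments" is a list of rows, each a list of 3 entries, a list of its own where there are three numbers: the shift along the tool's x, y, z in m, then the turn, a rotation vector about the tool's x, y, z in rad, then the closure, from 0 (fully open) to 1 (shut). In form: [[[x, y, z], [wx, wy, wz], grip], ...]. A call has 1 to 10 rows; each row is the pose to reach, as a shift and turn from the pose commanded when the call began, along the tool's axes at that moment; what a row does not reach only later rows make up. A row lasts 1/10 s, in which the tool goes at most 50 mm and 8.59 degrees, less where a joint would pass 70% of its speed; a pose out of reach is approached as far as the arm can. A call with a gripper value outside its range is refused whole. The fingers move at their own pace and stop on an object; "force" is the grip in N (left out, the last holds). Time passes only in rows, so rows that repeat a pose let the fingers close. It gives the time, the measured TCP pose, the force and the opening at its end, in the units of the state.
- r.get_state(): the state, without advancing time (a new reading comes with each control period).
- r.capture(name): name is "scene" or "top" or "wrist"; returns a dict with "color" (400x640x3 uint8, red, green, blue), "intrinsics" (3x3 intrinsics, pixels), "k1" (the pictures are not rectified: a ray, as slopes to the right and down, at radius r is drawn at 1 + k1 r^2 times it, then the intrinsics apply), "rvec" (rotation vector, rad) and "tvec" (3), from world to camera coordinates, as OpenCV has them; the wrist camera has in their place "T_tool_cam" (4x4, takes a point from camera to tool coordinates, whose origin is the TCP and whose axes are the flange's). Camera axes: x right, y down, z forward; pixel columns grow to the right and rows downward; lengths in m; the calibration is good to about 2 mm. A picture is of the moment at which its call begins: read the wrist's pose just before it. There is no depth.
- r.close_job(): hands the job in, once; it reports no verdict.
The state is a dict: "time_s": time; "joints": joint angles; "qd": joint speeds; "joint_torque": joint torques, N m; "tcp_pos": TCP position; "eef_rot": TCP orientation; "contact_force": force on the tool from outside, world axes, zero at the start; "moment": the same for the moment, N m; "gripper_width": finger opening in m.
Only numpy, scipy, OpenCV 4.12 (cv2) and the standard library are available. Lean on these libraries where they do the work, as an engineer would, in place of code of your own. Each camera call takes 0.05 s, during which the arm holds its last target.

TASK

Take the T-handle hex key that fits the rotor screw of the open centrifuge (the largest of the three) out of its rack, push it fully home in the screw's hexagonal socket, and only then turn the screw half a turn loose: it has a left-hand thread, so it loosens clockwise seen from above and sits hard against its stop the other way. Then draw the key out and hang it upright in the rack again, collar down on the plate; leave the other two keys in the rack and do not shove or upset the wash bottle, beaker and jar.

Things in the scene. Friction and masses are not known exactly. Their poses are not given: they have to be found in the camera images.
- key_17: Largest T-handle hex key (0.3 kg), the one that fits. Origin: centre of the hexagon's lower end; z up to the handle, x along the handle. Hexagon 17 mm across flats, z 0 to 52 mm, foot chamfered, a corner along x; boss dia 20 to z 74; collar dia 32, z 74 to 80; neck dia 16; black handle bar 104 long (x), 22 thick (y), 26 high, centred at z 125 mm. Hangs in the rack at first.
- key_14: The middle T-handle hex key, to be left alone: as key_17 but the hexagon is 14 mm across flats and the handle 84 mm long. It is too small to turn the screw.
- key_10: The smallest T-handle hex key, to be left alone: as key_17 but the hexagon is 10 mm across flats and the handle 66 mm long. It is too small to turn the screw.
- key_rack: Fixed aluminium rack, 64 (x) by 198 (y) by 92 mm high; origin at the centre of its underside. Its 10 mm top plate has three through holes, 24 mm in diameter, in a row along y, 64 mm apart. The keys hang in them in any order, collar on the plate, foot 18 mm above the table, handle nearly along the rack's x.
- rack_hole_1 (a point): Centre of the rack's hole at its +y end, level with the top of the plate (92 mm above the table).
- rack_hole_2 (a point): Centre of the rack's middle hole, level with the top of the plate.
- rack_hole_3 (a point): Centre of the rack's hole at its -y end, level with the top of the plate.
- centrifuge: Fixed white bench centrifuge, round, 252 mm in diameter, sloping panel on its front (-x, reaching 160 mm from the axis); origin on the table under the rotor's axis. Rim of the open chamber 140 mm high, 200 mm wide inside. The round lid stands open at the back, from 135 mm behind the axis, leaning away, 350 mm high. The conical rotor (162 mm wide) is locked and does not spin.
- socket_floor (a point): Centre of the floor of the hexagonal socket in the steel screw amid the rotor, z up, turning with the screw: a corner of the hexagon points along x. 18 mm across flats, 22 mm deep, floor about 108 mm above the table; screw head 36 mm wide. With the key fully home the key's origin lies here and the middle of its handle 233 mm above the table.
- socket_mouth (a point): Centre of the mouth of that socket, 22 mm above its floor; the mouth has a 1.8 mm chamfer.
- rotor_screw (a joint): Turn of the rotor screw (rad): 0 = tight against its stop, grows clockwise seen from above (loosening, left-hand thread, rising 0.4 mm a radian), end of thread at 6.2. It is held by friction of about 0.15 N m; the key has about 0.12 rad of play in the socket either way.
- plastic_beaker: Clear plastic beaker, 68 mm in diameter, 89 mm tall, loose; origin at the centre of its underside.
- sample_jar: Sample jar, 66 mm in diameter, 92 mm tall, loose; origin at the centre of its underside.
- squeeze_bottle: Wash bottle with a bent spout, 64 mm in diameter (88 mm over the spout), 214 mm tall, loose, standing between rack and centrifuge; origin at the centre of its underside.

How it is judged:
By the outcome, as a careful person would: the job done as asked, in the order asked, and still so for the second after the job is handed in, with the robot touching nothing.
It also fails if it takes over 64 s, if anything falls off the work surface, if the arm or the gripper's body presses on something with over 40 N, if the wrist force passes 120 N, or if a joint passes its speed limit or range.

## Working session

There is one attempt and no reset: what is moved stays moved. The work goes in short steps, Python scripts to look and compute and a tool call to move; the robot and the scene stay as the last step left them, time stands still between calls to the robot, and variables do not carry over. Pictures are saved under pics/ and viewed, and the job is handed in when it is done.

Besides the shell and the picture viewer there is one more tool, called after "Call:" in YAML: its name, and indented under it one key for each argument. step_arm: Moves the arm, as the interface text tells. Its arguments: {"type":"object","properties":{"increments":{"type":"array","items":{"type":"array"}},"force":{"type":"number"}},"required":["increments"]}

```bash
mkdir -p pics
cat > h.py <<'E'
import numpy as np, cv2, pickle
from scipy.spatial.transform import Rotation as R
def cap(name, png):
    from plant import r
    s=r.get_state(); c=r.capture(name)
    if name=="wrist":
        T=np.eye(4); T[:3,:3]=R.from_euler('xyz',s['eef_rot'],degrees=True).as_matrix(); T[:3,3]=s['tcp_pos']
        c['Twc']=T@np.array(c['T_tool_cam'])
    else:
        Rm=cv2.Rodrigues(np.array(c['rvec'],float))[0]
        M=np.eye(4); M[:3,:3]=Rm; M[:3,3]=np.array(c['tvec']).ravel(); c['Twc']=np.linalg.inv(M)
    cv2.imwrite('pics/'+png+'.png', c['color'][:,:,::-1]); pickle.dump(c,open('pics/'+png+'.pkl','wb'))
    return c
def load(png): return pickle.load(open('pics/'+png+'.pkl','rb'))
def ray(c,u,v):
    K=np.array(c['intrinsics']); k1=float(np.ravel(c['k1'])[0])
    d=np.array([k1,0,0,0,0.])
    p=cv2.undistortPoints(np.array([[[u,v]]],float),K,d)[0,0]
    T=c['Twc']; w=T[:3,:3]@np.array([p[0],p[1],1]); return T[:3,3],w/np.linalg.norm(w)
def onz(c,u,v,z):
    o,d=ray(c,u,v); return o+d*(z-o[2])/d[2]
def proj(c,P):
    P=np.atleast_2d(P).astype(float); M=np.linalg.inv(c['Twc'])
    K=np.array(c['intrinsics']); k1=float(np.ravel(c['k1'])[0])
    return cv2.projectPoints(P,cv2.Rodrigues(M[:3,:3])[0],M[:3,3],K,np.array([k1,0,0,0,0.]))[0][:,0]
def tri(obs):
    A=np.zeros((3,3));b=np.zeros(3)
    for c,u,v in obs:
        o,d=ray(c,u,v);Q=np.eye(3)-np.outer(d,d);A+=Q;b+=Q@o
    return np.linalg.solve(A,b)
E
python3 - <<'E'
from h import *
from plant import r
print(r.get_state(), r.grip_depth)
for n in ("scene","top","wrist"):
    c=cap(n,n+"0"); print(n,c['k1'],c['intrinsics'],c['Twc'].round(3))
E
```

```text
{'time_s': 0.0, 'joints': array([-5.27048765e+01,  2.05915572e+01,  6.35088345e-01, -1.97418965e-02,
       -7.01356916e+01, -1.65066182e+01]), 'qd': array([ 0.00792274,  0.06896637,  0.06545995, -0.08733269,  0.08925747,
       -0.04855057]), 'joint_torque': array([ 3.57929571e-05, -5.82723141e+01,  2.93050486e+01,  6.99697629e+00,
        6.91996000e-03, -1.69544633e-04]), 'tcp_pos': array([ 0.23937447, -0.63062027,  0.22563248]), 'eef_rot': array([ 1.79906364e+02, -8.39379374e-03, -1.59218211e+02]), 'contact_force': array([ 0.05710435, -0.41735752,  0.85825677]), 'moment': array([0.04820615, 0.00546084, 0.00874032]), 'gripper_width': 0.08765205112946871} 0.0188
scene -0.0514901848306034 [[479.06733476   0.         314.30505262]
 [  0.         479.06733476 196.87815984]
 [  0.           0.           1.        ]] [[ 0.352  0.815 -0.46   1.061]
 [ 0.936 -0.3    0.186 -0.266]
 [ 0.014 -0.496 -0.868  1.131]
 [ 0.     0.     0.     1.   ]]
top -0.04561461381335194 [[394.18584112   0.         315.34500156]
 [  0.         394.18584112 191.97978719]
 [  0.           0.           1.        ]] [[ 0.024 -0.986  0.165  0.352]
 [-1.    -0.025 -0.005 -0.069]
 [ 0.009 -0.165 -0.986  1.036]
 [ 0.     0.     0.     1.   ]]
wrist 0.0002848787887696804 [[342.92746522   0.         317.35048052]
 [  0.         342.92746522 196.53245494]
 [  0.           0.           1.        ]] [[-0.354  0.89   0.287  0.161]
 [ 0.935  0.337  0.11  -0.661]
 [ 0.002  0.307 -0.952  0.384]
 [ 0.     0.     0.     1.   ]]
```

View pics/scene0.png

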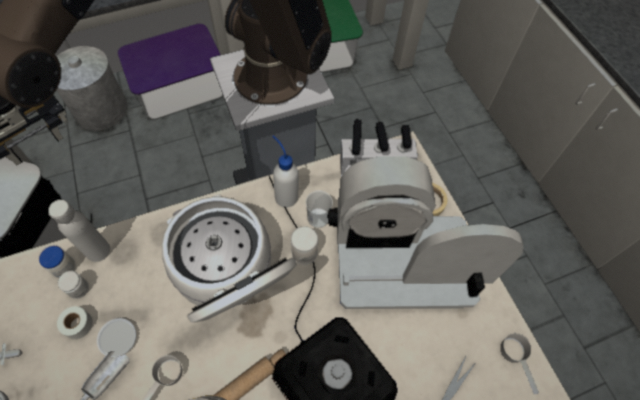

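View pics/top0.png

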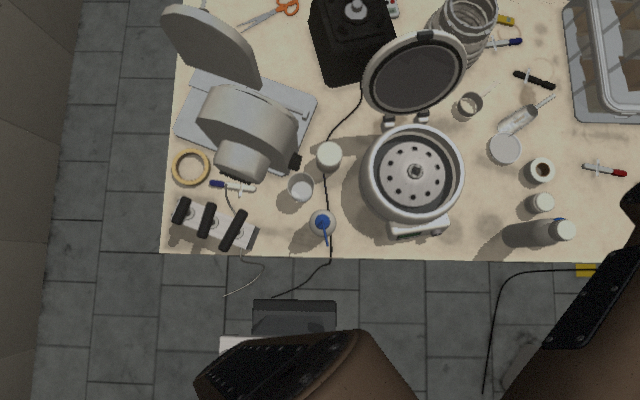

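View pics/wrist0.png

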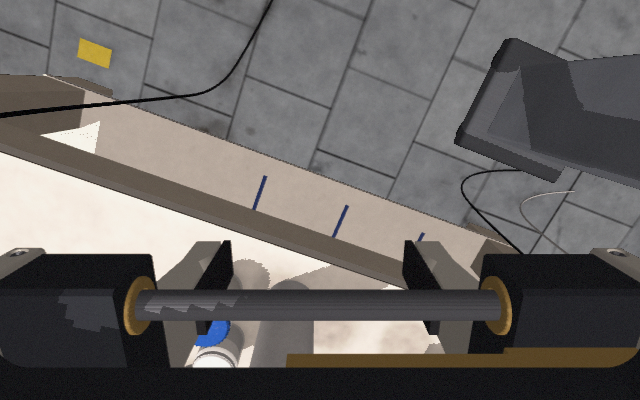

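The top view shows the rack at about (213,224) with handles at (181,211), (205,221) and (234,231); the bottle is at (321,222), and the centrifuge screw at about (414,171). The scene view shows the handles at (357,137), (382,137) and (406,138).

Run:
```python
from h import *
t=load('top0');s=load('scene0')
a=cv2.resize(t['color'][180:270,150:350,::-1],None,fx=4,fy=4,interpolation=cv2.INTER_CUBIC)
b=cv2.resize(t['color'][110:250,340:480,::-1],None,fx=4,fy=4,interpolation=cv2.INTER_CUBIC)
cv2.imwrite('pics/ta.png',a);cv2.imwrite('pics/tb.png',b)
for n,c,(x0,y0,x1,y1) in (('top',t,(165,190,265,255)),('scene',s,(345,115,418,160))):
    g=c['color'][y0:y1,x0:x1].max(2)
    m=(g<50).astype(np.uint8)
    k,l,st,ce=cv2.connectedComponentsWithStats(m)
    for i in range(1,k):
        if st[i,4]<60: continue
        pts=np.argwhere(l==i)[:,::-1].astype(np.float32)+[x0,y0]
        rc=cv2.minAreaRect(pts.astype(np.float32)); q=cv2.boxPoints(rc)
        print(n,st[i],rc)
        if n=='top': print([onz(c,u,v,0.136)[:2].round(3) for u,v in q], onz(c,*rc[0],0.136))
```

```text
top [  7   7  19  28 296] ((181.60308837890625, 210.76803588867188), (11.676482200622559, 27.922019958496094), 23.96249008178711)
[array([0.426, 0.257]), array([0.486, 0.236]), array([0.476, 0.21 ]), array([0.416, 0.232])] [0.45082717 0.23366279 0.136     ]
top [ 32  13  20  36 367] ((206.97109985351562, 220.31216430664062), (11.220335960388184, 36.65309524536133), 17.818889617919922)
[array([0.394, 0.196]), array([0.475, 0.176]), array([0.467, 0.151]), array([0.387, 0.171])] [0.43040601 0.17349012 0.136     ]
top [ 54  20  28  42 447] ((232.760009765625, 230.8200225830078), (10.493464469909668, 45.73566436767578), 28.739797592163086)
[array([0.367, 0.146]), array([0.46 , 0.101]), array([0.449, 0.079]), array([0.357, 0.125])] [0.40798589 0.11292508 0.136     ]
scene [  7   4  10  36 270] ((356.77874755859375, 136.53115844726562), (8.473224639892578, 35.13191223144531), 2.2906100749969482)
scene [ 30   7  13  30 246] ((381.63201904296875, 136.23873901367188), (29.381643295288086, 9.519052505493164), 77.00537872314453)
scene [ 56  10  10  24 186] ((405.57586669921875, 136.4103546142578), (23.335783004760742, 8.387594223022461), 85.2363510131836)
```

View pics/ta.png

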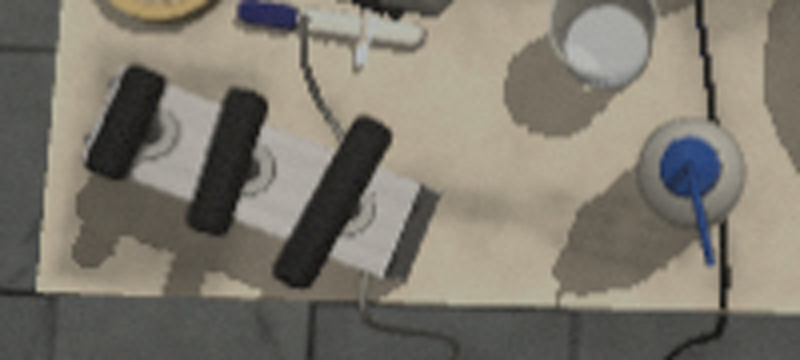

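View pics/tb.png

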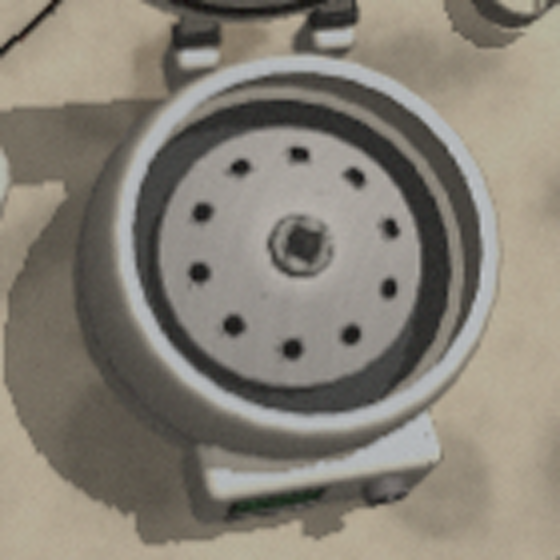

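Run:
```python
from h import *
t=load('top0');w=load('wrist0')
print(np.array(w['T_tool_cam']).round(4))
print('screw',onz(t,415.5,171.25,.131)); print('bottle cap',onz(t,322,222,.17)); print('spout tip',onz(t,328,246,.19))
for z in (.15,.156): print('k17',[onz(t,*p,z).round(4) for p in ((232.8,230.8),(243.8,210.8),(221.8,250.8))])
print('k14',onz(t,206.97,220.3,.15),'k10',onz(t,181.6,210.8,.15))
print('beaker',onz(t,301,187,.09),'jar',onz(t,329,156,.09))
print('rack corners',[onz(t,150+u/4,180+v/4,.092).round(3) for u,v in ((138,70),(420,187),(386,277),(88,150))])
```

```text
[[-5.000e-04 -9.516e-01 -3.072e-01  8.360e-02]
 [ 1.000e+00 -5.000e-04 -1.000e-04 -1.000e-04]
 [-1.000e-04 -3.072e-01  9.516e-01 -1.579e-01]
 [ 0.000e+00  0.000e+00  0.000e+00  1.000e+00]]
screw [ 0.55887821 -0.30835131  0.131     ]
bottle cap [ 0.43018999 -0.08913755  0.17      ]
spout tip [ 0.37749951 -0.10252461  0.19      ]
k17 [array([0.4072, 0.11  , 0.15  ]), array([0.4529, 0.0877, 0.15  ]), array([0.3621, 0.1321, 0.15  ])]
k17 [array([0.4068, 0.1088, 0.156 ]), array([0.4522, 0.0866, 0.156 ]), array([0.362 , 0.1307, 0.156 ])]
k14 [0.42921638 0.16972997 0.15      ] k10 [0.44921957 0.22896369 0.15      ]
beaker [ 0.52154948 -0.03805623  0.09      ] jar [ 0.60115758 -0.10491918  0.09      ]
rack corners [array([0.488, 0.244, 0.092]), array([0.422, 0.069, 0.092]), array([0.368, 0.087, 0.092]), array([0.439, 0.27 , 0.092])]
```

```bash
cat > m.py <<'E'
import sys,json,numpy as np
from scipy.spatial.transform import Rotation as R
# cmd pose: pos, rot matrix
def get(): 
    d=json.load(open('cmd.json')); return np.array(d['p']),np.array(d['R'])
def put(p,Rm): json.dump({'p':list(map(float,p)),'R':np.array(Rm).tolist()},open('cmd.json','w'))
def done(dx,rv):   # record a move that was sent
    p,Rm=get(); p=p+Rm@np.array(dx); Rm=Rm@R.from_rotvec(rv).as_matrix(); put(p,Rm)
    print('cmd',p.round(4),R.from_matrix(Rm).as_euler('xyz',degrees=True).round(2))
def want(p,yaw,rp=(180,0)):
    q,Rm=get(); T=R.from_euler('xyz',[rp[0],rp[1],yaw],degrees=True).as_matrix()
    print('shift',(Rm.T@(np.array(p)-q)).round(4),'turn',R.from_matrix(Rm.T@T).as_rotvec().round(4))
E
python3 - <<'E'
from m import *
put([.24,-.631,.227],R.from_euler('xyz',[180,0,-159.21],degrees=True).as_matrix())
want([.40,-.47,.36],-80); want([.56,-.31,.26],-20)
E
```

```text
shift [-0.2067  0.0937 -0.133 ] turn [ 0.      0.     -1.3825]
shift [-0.4131  0.1865 -0.033 ] turn [-0.      0.     -2.4297]
```

Call:
step_arm:
  increments:
    - [[0, 0, -0.045], [0, 0, -0.13], 0]
    - [[-0.02, 0.01, -0.09], [0, 0, -0.27], 0]
    - [[-0.05, 0.024, -0.12], [0, 0, -0.41], 0]
    - [[-0.08, 0.038, -0.13], [0, 0, -0.55], 0]
    - [[-0.11, 0.052, -0.13], [0, 0, -0.69], 0]
    - [[-0.14, 0.066, -0.13], [0, 0, -0.83], 0]
    - [[-0.17, 0.08, -0.13], [0, 0, -0.97], 0]
    - [[-0.2, 0.094, -0.13], [0, 0, -1.11], 0]
    - [[-0.207, 0.094, -0.13], [0, 0, -1.25], 0]
    - [[-0.207, 0.094, -0.13], [0, 0, -1.38], 0]

```text
time_s: 1.15
tcp_pos: [0.401, -0.4685, 0.3563]
eef_rot: [180.0, 0.0, -79.7]
contact_force: [-0.5, -0.4, 0.0]
gripper_width: 0.0878
```

Run:
```python
from m import *
from plant import r
done([-0.207, 0.094, -0.13], [0, 0, -1.38])
print(r.get_state()['joints'].round(1), r.get_state()['time_s'])
want([.56,-.31,.26],-20)
```

```text
cmd [ 0.4002 -0.4696  0.357 ] [180.     0.   -80.14]
[-31.3  12.1   5.5  -0.  -83.5  41.6] 1.15
shift [-0.1299 -0.1848  0.097 ] turn [-0.      0.     -1.0497]
```

Call:
step_arm:
  increments:
    - [[-0.02, -0.03, 0], [0, 0, -0.13], 0]
    - [[-0.04, -0.057, 0.01], [0, 0, -0.26], 0]
    - [[-0.06, -0.085, 0.02], [0, 0, -0.39], 0]
    - [[-0.08, -0.114, 0.04], [0, 0, -0.52], 0]
    - [[-0.1, -0.142, 0.06], [0, 0, -0.65], 0]
    - [[-0.12, -0.17, 0.08], [0, 0, -0.78], 0]
    - [[-0.13, -0.185, 0.097], [0, 0, -0.91], 0]
    - [[-0.13, -0.185, 0.097], [0, 0, -1.05], 0]
    - [[-0.13, -0.185, 0.097], [0, 0, -1.05], 0]
    - [[-0.13, -0.185, 0.097], [0, 0, -1.05], 0]

```text
time_s: 2.15
tcp_pos: [0.5597, -0.3101, 0.2597]
eef_rot: [180.0, -0.0, -20.2]
contact_force: [-0.3, 0.2, -0.1]
gripper_width: 0.0878
```

Run:
```python
from m import *
from h import *
done([-0.13, -0.185, 0.097], [0, 0, -1.05])
from plant import r
print(r.get_state())
c=cap('wrist','w1');
```

```text
cmd [ 0.5602 -0.3099  0.26  ] [180.     0.   -19.98]
{'time_s': 2.15, 'joints': array([-1.15401438e+01,  1.62194457e+01, -1.18893989e+00,  8.30257037e-03,
       -7.25833076e+01,  8.13174157e+01]), 'qd': array([-5.28194856e-01, -5.32191975e-01,  2.92373304e-01,  6.68535501e-02,
       -1.05807238e-04, -1.54976024e-01]), 'joint_torque': array([  0.47329154, -51.96227431,  29.49786365,   6.90551385,
         0.0884961 ,   0.32279514]), 'tcp_pos': array([ 0.55974415, -0.31010033,  0.25974116]), 'eef_rot': array([ 1.79993422e+02, -9.40740099e-03, -2.02202431e+01]), 'contact_force': array([-0.29593267,  0.23957851, -0.09436318]), 'moment': array([-0.04459575,  0.12542987,  0.00954249]), 'gripper_width': 0.08779035776438063}
```

View pics/w1.png

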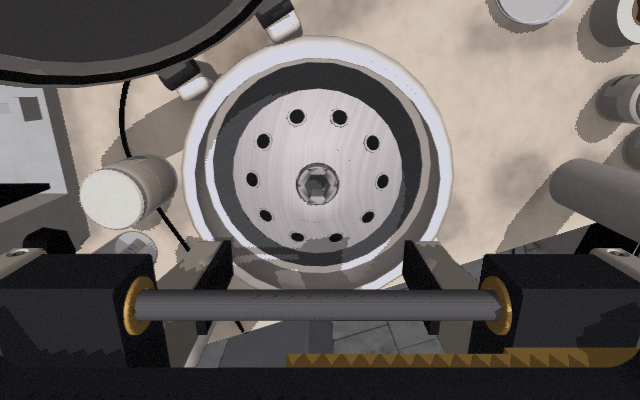

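The wrist view shows the rotor with the screw at about (317,185), its hexagon clear.

Run:
```python
from h import *
c=load('w1')
a=cv2.resize(c['color'][155:215,285:350,::-1],None,fx=9,fy=9,interpolation=cv2.INTER_CUBIC)
cv2.imwrite('pics/w1a.png',a)
print(onz(c,317,185,.13))
```

```text
[ 0.56134745 -0.31029899  0.13      ]
```

View pics/w1a.png

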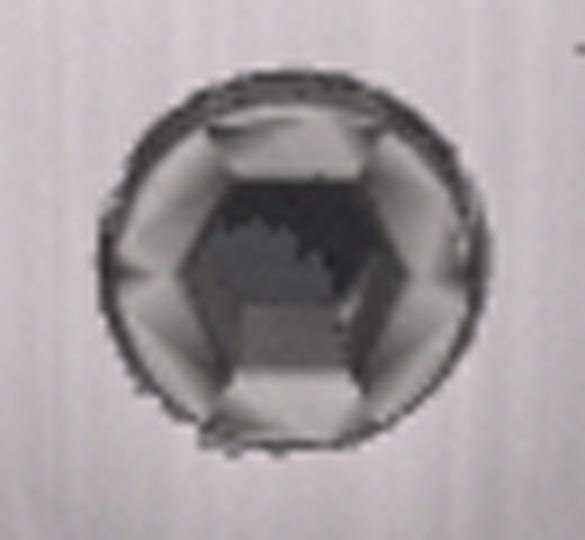

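Run:
```python
from h import *
c=load('w1')
P=np.array([(183,275),(228,182),(365,182),(408,275),(368,372),(228,370)])/9+[285,155]
P=P-4/9 
W=np.array([onz(c,u,v,.130) for u,v in P])
print(W.round(4), W.mean(0))
d=W-W.mean(0); print(np.hypot(d[:,0],d[:,1]).round(4), np.degrees(np.arctan2(d[:,1],d[:,0])).round(1), (np.degrees(np.arctan2(d[:,1],d[:,0]))%60).round(1))
for i in range(3): print((W[i]+W[i+3])/2)
# screw head ellipse: crop bounds
e=[onz(c,285-.44+u/9,155-.44+v/9,.13) for u,v in ((100,262),(488,262),(293,72),(293,450))]
print((e[0]+e[1])/2,(e[2]+e[3])/2)
# ring holes in rotor: symmetric center
s=load('scene0'); t=load('top0')
print('scene px of est',proj(s,W.mean(0)),'top px',proj(t,W.mean(0)))
cv2.imwrite('pics/sc.png',cv2.resize(s['color'][225:260,195:235,::-1],None,fx=14,fy=14,interpolation=cv2.INTER_CUBIC))
```

```text
[[ 0.5649 -0.3004  0.13  ]
 [ 0.5721 -0.3077  0.13  ]
 [ 0.5675 -0.32    0.13  ]
 [ 0.5574 -0.3208  0.13  ]
 [ 0.5494 -0.3138  0.13  ]
 [ 0.5544 -0.301   0.13  ]] [ 0.56094362 -0.31063261  0.13      ]
[0.011  0.0115 0.0115 0.0108 0.012  0.0116] [  68.9   14.7  -55.  -109.4 -164.5  124.5] [ 8.9 14.7  5.  10.6 15.5  4.5]
[ 0.56113564 -0.31058219  0.13      ]
[ 0.56075158 -0.31076972  0.13      ]
[ 0.56094363 -0.31054591  0.13      ]
[ 0.56240728 -0.31090073  0.13      ] [ 0.56218762 -0.31071655  0.13      ]
scene px of est [[212.96500123 241.68733489]] top px [[416.33120747 170.51350463]]
```

View pics/sc.png

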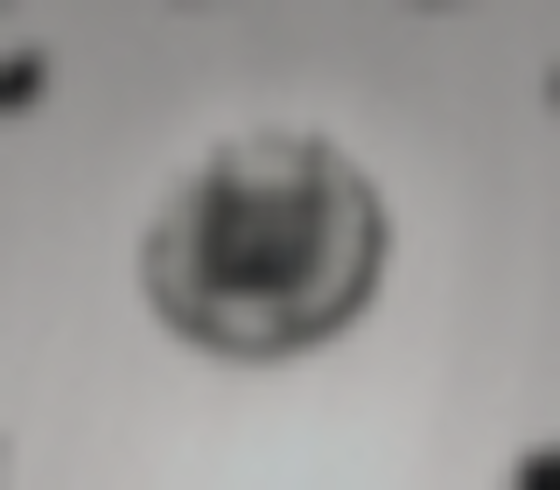

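```bash
python3 - <<'E'
from m import *
from h import *
t=load('top0');s=load('scene0')
print('slicer near top', tri([(t,240,180),(s,387,160)]))
for z in (.1,.2,.3): print(onz(t,240,185,z).round(3), onz(s,387,158,z).round(3), onz(s,352,170,z).round(3))
want([.42,.10,.29],-26)
E
python3 -c "
import cv2;a=cv2.imread('pics/top0.png')[60:260,160:330];cv2.imwrite('pics/ts.png',cv2.resize(a,None,fx=3,fy=3))
a=cv2.imread('pics/scene0.png')[110:310,320:490];cv2.imwrite('pics/ss.png',cv2.resize(a,None,fx=3,fy=3))"
```

```text
slicer near top [0.52303904 0.11296375 0.1877959 ]
[0.521 0.109 0.1  ] [0.471 0.174 0.1  ] [0.474 0.073 0.1  ]
[0.503 0.09  0.2  ] [0.528 0.131 0.2  ] [0.531 0.04  0.2  ]
[0.485 0.071 0.3  ] [0.585 0.089 0.3  ] [0.588 0.008 0.3  ]
shift [-0.2718 -0.3373 -0.03  ] turn [-0.     0.     0.105]
```

View pics/ts.png

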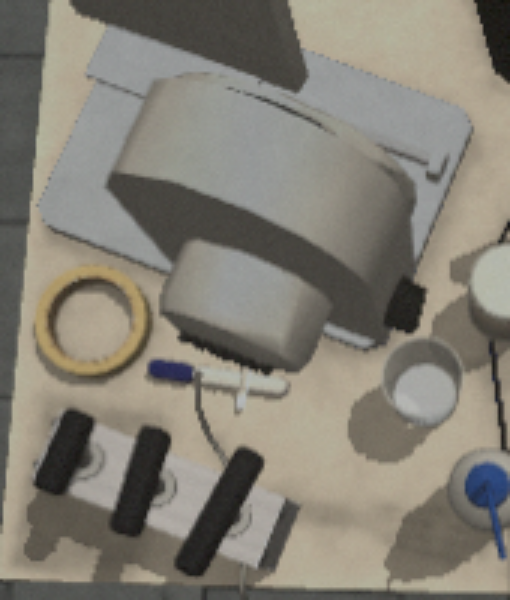

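View pics/ss.png

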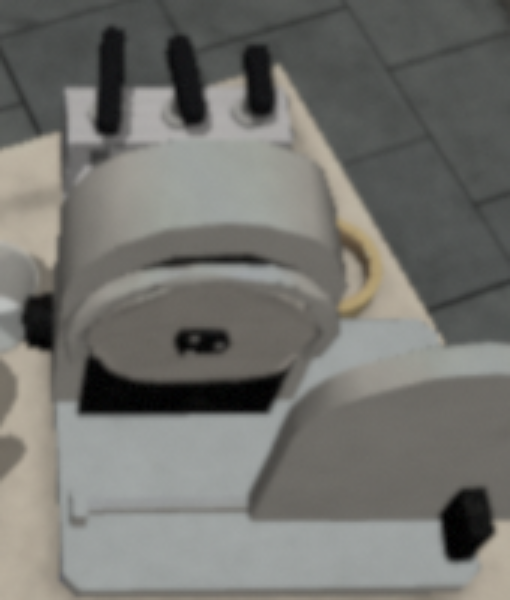

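Call:
step_arm:
  increments:
    - [[-0.02, -0.025, -0.02], [0, 0, 0.02], 0.3]
    - [[-0.05, -0.063, -0.03], [0, 0, 0.04], 0.3]
    - [[-0.08, -0.1, -0.03], [0, 0, 0.06], 0.3]
    - [[-0.11, -0.137, -0.03], [0, 0, 0.08], 0.3]
    - [[-0.14, -0.175, -0.03], [0, 0, 0.1], 0.3]
    - [[-0.17, -0.212, -0.03], [0, 0, 0.105], 0.3]
    - [[-0.2, -0.25, -0.03], [0, 0, 0.105], 0.3]
    - [[-0.23, -0.287, -0.03], [0, 0, 0.105], 0.3]
    - [[-0.26, -0.323, -0.03], [0, 0, 0.105], 0.3]
    - [[-0.272, -0.337, -0.03], [0, 0, 0.105], 0.3]

```text
time_s: 3.2
tcp_pos: [0.4182, 0.1019, 0.2906]
eef_rot: [-179.8, -0.0, -26.1]
contact_force: [0.8, -0.1, 0.8]
gripper_width: 0.0616
```

Call:
step_arm:
  increments:
    - [[0, 0, 0], [0, 0, 0], 0.3]

```text
time_s: 3.3
tcp_pos: [0.4187, 0.1014, 0.2905]
eef_rot: [-179.9, -0.0, -26.0]
contact_force: [-0.2, -0.3, 0.7]
gripper_width: 0.0613
```

Run:
```python
from m import *
from h import *
done([-0.272, -0.337, -0.03], [0, 0, 0.105])
from plant import r
s=r.get_state(); print(s['joints'].round(1),s['tcp_pos'],s['eef_rot'],s['gripper_width'])
c=cap('wrist','w2');
```

```text
cmd [0.4197 0.0998 0.29  ] [180.   0. -26.]
[ 40.   -5.8 -21.9  -0.  -73.7  24. ] [0.41867512 0.10137026 0.29048917] [-1.79866881e+02 -4.76434856e-02 -2.60053191e+01] 0.06128498767319827
```

View pics/w2.png

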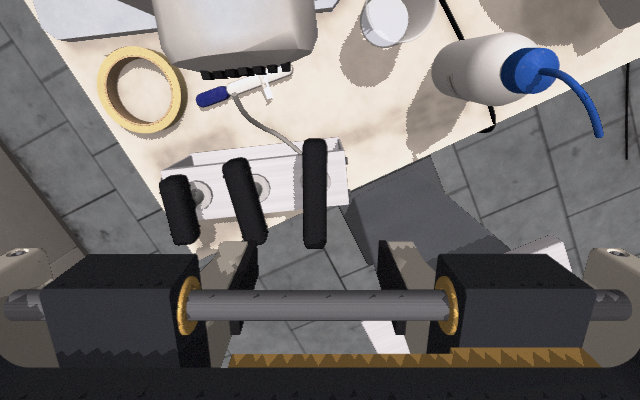

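The wrist view shows the key_17 handle at columns 303–327 and rows 140–247, nearly in line with the tool's x axis. The other two handles are to its left, the motor of the slicer at the top, and the bottle at the upper right.

Run:
```python
from h import *
c=load('w2'); im=c['color']
x0,y0,x1,y1=285,130,345,252
m=(im[y0:y1,x0:x1].max(2)<48).astype(np.uint8)
k,l,st,ce=cv2.connectedComponentsWithStats(m)
i=1+np.argmax(st[1:,4]); pts=(np.argwhere(l==i)[:,::-1]+[x0,y0]).astype(np.float32)
rc=cv2.minAreaRect(pts); q=cv2.boxPoints(rc); print(rc,q)
for z in (.156,):
  W=np.array([onz(c,u,v,z) for u,v in q]); print(W.round(4)); print(W.mean(0))
  e=sorted([(np.linalg.norm(W[a]-W[(a+1)%4]),a) for a in range(4)]); print(e)
# scanline edges
for v in range(145,246,12):
    row=im[v,285:345].max(1)<48; w=np.where(row)[0]+285; print(v,w.min(),w.max(),end='; ')
print()
a=cv2.resize(im[125:255,150:360,::-1],None,fx=3.8,fy=3.8,interpolation=cv2.INTER_CUBIC); cv2.imwrite('pics/w2a.png',a)
```

```text
((314.0, 193.5), (109.0, 24.0), 90.0) [[302. 139.]
 [326. 139.]
 [326. 248.]
 [302. 248.]]
[[0.4613 0.0955 0.156 ]
 [0.4524 0.0772 0.156 ]
 [0.3602 0.1213 0.156 ]
 [0.3701 0.1416 0.156 ]]
[0.41100738 0.1089023  0.156     ]
[(np.float64(0.020397762596217697), 0), (np.float64(0.022588900920204585), 2), (np.float64(0.10223944124625853), 1), (np.float64(0.10226630019946686), 3)]
145 303 325; 157 303 325; 169 303 325; 181 303 325; 193 303 325; 205 303 325; 217 303 325; 229 303 325; 241 304 325;
```

View pics/w2a.png

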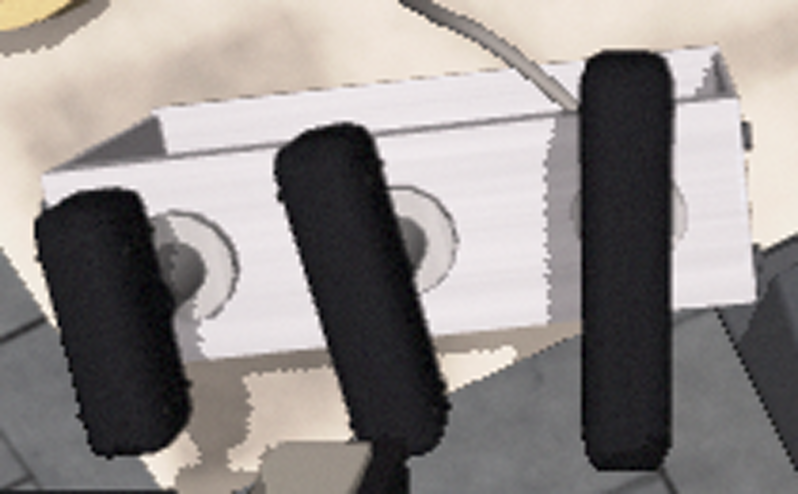

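Run:
```python
from h import *
from m import want
c=load('w2')
L=onz(c,300.8-.4,179.5,.097);Rr=onz(c,330.8-.4,180.5,.097);print(L,Rr,np.linalg.norm(L-Rr),(L+Rr)/2)
im=c['color']
for v in range(168,194,2):
    print(v, im[v,292:306].max(1), im[v,324:338].max(1))
# rack plate edges: corner points in crop -> plate z .092
for u,v in ((43,175),(737,97),(757,298),(205,360)): print(onz(c,150+u/3.8,125+v/3.8,.092).round(4))
# neighbouring collars
for u,v in ((455,243),(238,275)): print(onz(c,150+u/3.8,125+v/3.8,.097).round(4))
```

```text
[0.41739741 0.12259332 0.097     ] [0.40247311 0.09449278 0.097     ] 0.031817840308017514 [0.40993526 0.10854305 0.097     ]
168 [222 150 150 149 148 152 151 151 149 144 110  18  23  33] [ 26  29  81 193 230 231 231 231 232 232 231 230 230 231]
170 [230 225 156 155 156 155 159 157 159 152 116  21  30  29] [ 27  22  78 195 233 233 232 233 233 232 234 232 233 233]
172 [226 155 157 155 158 156 156 155 155 148 111  21  29  32] [ 31  27  64 172 235 234 234 232 232 233 232 230 231 229]
174 [233 227 155 159 154 157 159 158 159 156 115  23  27  31] [ 31  29  55 140 183 232 233 232 231 233 233 232 232 230]
176 [231 167 159 159 158 157 159 157 154 130  94  23  27  30] [ 33  22  71 165 175 180 229 230 230 229 230 229 230 230]
178 [233 226 158 156 158 155 156 154 136 128  96  25  27  26] [ 28  29  68 170 203 179 209 231 232 230 231 231 230 231]
180 [227 159 154 158 158 156 152 149 130 134  99  21  29  32] [ 24  28  67 168 210 208 201 233 233 233 231 229 231 230]
182 [234 226 156 156 155 155 154 149 128 132  99  18  29  33] [ 34  25  68 168 206 207 198 229 229 228 228 228 227 230]
184 [232 227 156 158 156 155 156 155 154 131 100  26  27  36] [ 32  24  67 168 206 208 203 235 234 233 233 233 232 232]
186 [233 226 157 158 158 155 157 157 155 140  96  13  30  26] [ 23  22  67 169 204 196 232 231 231 233 232 232 229 231]
188 [236 230 163 161 161 160 163 160 157 155 134  26  27  26] [ 28  19  89 213 220 232 233 232 232 231 230 230 231 231]
190 [236 229 162 164 160 159 155 159 159 158 147  20  29  28] [ 29  24  77 196 233 233 232 233 232 229 232 230 230 229]
192 [234 234 228 156 159 158 158 157 160 158 149  21  27  31] [ 33  28 101 229 229 230 228 229 229 227 228 228 227 228]
[0.4897 0.2527 0.092 ]
[0.4243 0.0683 0.092 ]
[0.3686 0.0875 0.092 ]
[0.4221 0.2413 0.092 ]
[0.4225 0.1568 0.097 ]
[0.4411 0.2167 0.097 ]
```

```bash
python3 - <<'E'
from h import *
from m import want
c=load('w2');t=load('top0')
p=tri([(t,160+325/3,60+310/3),(c,314,30)]);print('upper right edge?',p,proj(t,p),proj(c,p))
p=tri([(t,160+300/3,60+365/3),(c,308,63)]);print('corner?',p,proj(t,p),proj(c,p))
p=tri([(t,160+180/3,60+335/3),(c,200,72)]);print('left teeth',p,proj(t,p),proj(c,p))
want([.410,.1087,.22],-26)
want([.410,.1087,.124],-26)
E
python3 -c "
import cv2;a=cv2.imread('pics/w2.png')[0:110,90:340];cv2.imwrite('pics/w2b.png',cv2.resize(a,None,fx=3.2,fy=3.2))"
```

```text
upper right edge? [0.54320035 0.04174443 0.17923036] [[264.35377067 169.42982851]] [[316.28959715   4.36396149]]
corner? [0.51887456 0.05998397 0.13638826] [[258.21512894 183.54545505]] [[309.83372445  55.64881013]]
left teeth [0.55893254 0.16675969 0.07363731] [[219.70082245 171.40057389]] [[201.00123834  72.23828737]]
shift [-0.0126 -0.0038  0.07  ] turn [-0.  0.  0.]
shift [-0.0126 -0.0038  0.166 ] turn [-0.  0.  0.]
```

View pics/w2b.png

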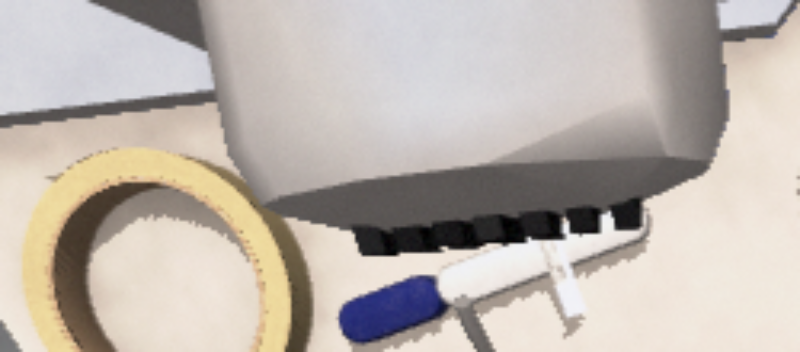

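Call:
step_arm:
  increments:
    - [[-0.006, -0.002, 0.03], [0, 0, 0], 0.55]
    - [[-0.0126, -0.0038, 0.06], [0, 0, 0], 0.55]
    - [[-0.0126, -0.0038, 0.09], [0, 0, 0], 0.55]
    - [[-0.0126, -0.0038, 0.11], [0, 0, 0], 0.55]
    - [[-0.0126, -0.0038, 0.11], [0, 0, 0], 0.55]
    - [[-0.0126, -0.0038, 0.11], [0, 0, 0], 0.55]

```text
time_s: 3.95
tcp_pos: [0.4103, 0.108, 0.1803]
eef_rot: [180.0, -0.0, -26.1]
contact_force: [0.5, 1.2, 0.9]
gripper_width: 0.0393
```

Run:
```python
from m import *
from h import *
done([-0.0126, -0.0038, 0.11], [0, 0, 0])
from plant import r
s=r.get_state(); print(s['tcp_pos'],s['eef_rot'],s['gripper_width'],s['contact_force'])
c=cap('wrist','w3');
```

```text
cmd [0.41   0.1087 0.18  ] [180.   0. -26.]
[0.41025654 0.10795835 0.18030294] [ 1.79995634e+02 -2.99151162e-02 -2.61236821e+01] 0.03931504468209569 [0.53885972 1.17326774 0.86406891]
```

View pics/w3.png

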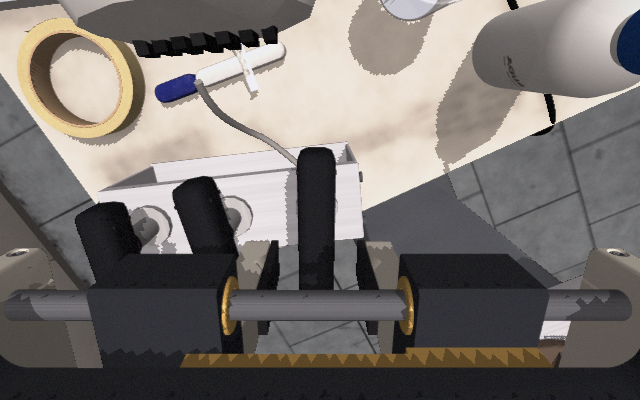

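Call:
step_arm:
  increments:
    - [[0, 0, 0.015], [0, 0, 0], 0.6]
    - [[0, 0, 0.03], [0, 0, 0], 0.6]
    - [[0, 0, 0.045], [0, 0, 0], 0.6]
    - [[0, 0, 0.056], [0, 0, 0], 0.6]
    - [[0, 0, 0.056], [0, 0, 0], 0.6]

```text
time_s: 4.5
tcp_pos: [0.4095, 0.1084, 0.1233]
eef_rot: [180.0, 0.0, -26.0]
contact_force: [0.2, -0.6, 0.1]
gripper_width: 0.0351
```

Call:
step_arm:
  increments:
    - [[0, 0, 0], [0, 0, 0], 0.7]
    - [[0, 0, 0], [0, 0, 0], 0.85]
    - [[0, 0, 0], [0, 0, 0], 1]
    - [[0, 0, 0], [0, 0, 0], 1]
    - [[0, 0, 0], [0, 0, 0], 1]
  force: 40

```text
time_s: 5.0
tcp_pos: [0.4102, 0.109, 0.1244]
eef_rot: [-179.9, -0.1, -26.0]
contact_force: [-1.1, 0.4, 5.9]
gripper_width: 0.0216
```

Run:
```python
from m import *
from h import *
done([0,0, 0.056], [0, 0, 0])
from plant import r
s=r.get_state(); print(s['tcp_pos'],s['eef_rot'],s['gripper_width'],s['contact_force'],s['moment'])
c=cap('wrist','w4');
```

```text
cmd [0.41   0.1087 0.124 ] [180.   0. -26.]
[0.4101957  0.10898729 0.12442103] [-1.79930546e+02 -5.48601938e-02 -2.59779715e+01] 0.021598907272414074 [-1.10045042  0.42162453  5.93406255] [-0.07183803  0.55700931 -0.0116202 ]
```

View pics/w4.png

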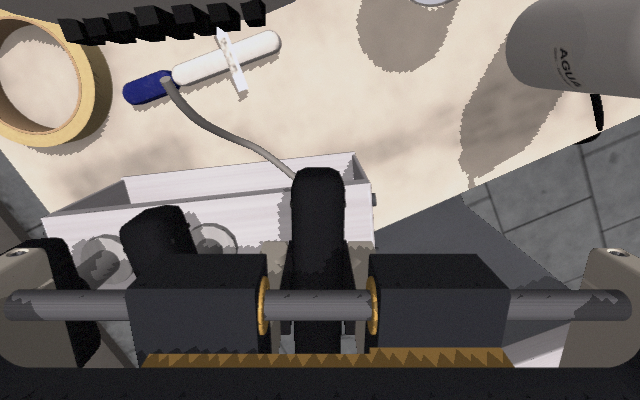

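Call:
step_arm:
  increments:
    - [[0, 0, -0.005], [0, 0, 0], 1]
    - [[0, 0, -0.015], [0, 0, 0], 1]
    - [[0, 0, -0.03], [0, 0, 0], 1]
    - [[0, 0, -0.05], [0, 0, 0], 1]
    - [[0, 0, -0.075], [0, 0, 0], 1]
    - [[0, 0, -0.105], [0, 0, 0], 1]
    - [[0, 0, -0.14], [0, 0, 0], 1]
    - [[0, 0, -0.18], [0, 0, 0], 1]
    - [[0, 0, -0.22], [0, 0, 0], 1]
    - [[0, 0, -0.226], [0, 0, 0], 1]
  force: 55

```text
time_s: 6.05
tcp_pos: [0.411, 0.109, 0.355]
eef_rot: [-179.6, -0.3, -26.0]
contact_force: [0.2, 0.0, -3.8]
gripper_width: 0.0216
```

Call:
step_arm:
  increments:
    - [[0, 0, 0], [0, 0, 0], 1]
    - [[0, 0, 0], [0, 0, 0], 1]

```text
time_s: 6.25
tcp_pos: [0.4087, 0.1084, 0.3483]
eef_rot: [179.9, 0.1, -26.0]
contact_force: [0.2, 0.2, -2.9]
gripper_width: 0.0218
```

Run:
```python
from m import *
from h import *
done([0,0, -.226], [0, 0, 0])
from plant import r
s=r.get_state(); print(s['tcp_pos'],s['eef_rot'],s['gripper_width'],s['contact_force'],s['moment'])
c=cap('wrist','w5');c=cap('top','t5') ;c=cap('scene','s5')
```

```text
cmd [0.41   0.1087 0.35  ] [180.   0. -26.]
[0.40872483 0.10836476 0.34831161] [ 1.79918596e+02  9.18501457e-02 -2.60059880e+01] 0.021805841677296683 [ 0.1661129   0.17007317 -2.88491878] [-0.04078035  0.14898698  0.02101844]
```

View pics/w5.png

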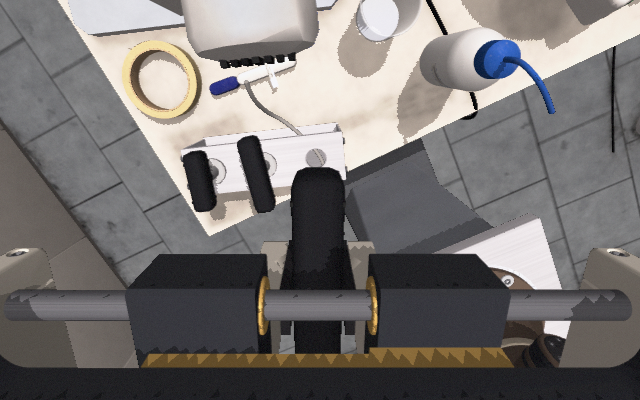

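View pics/s5.png

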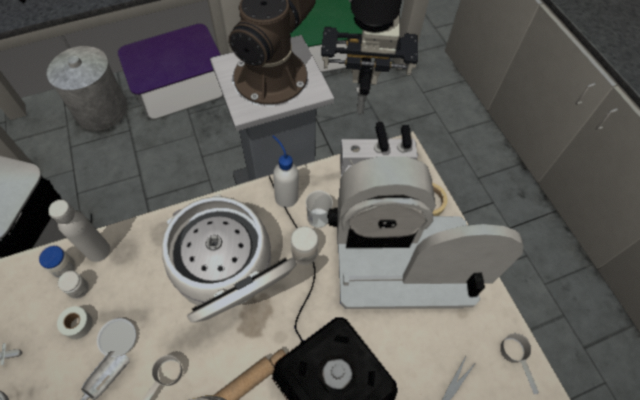

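View pics/t5.png

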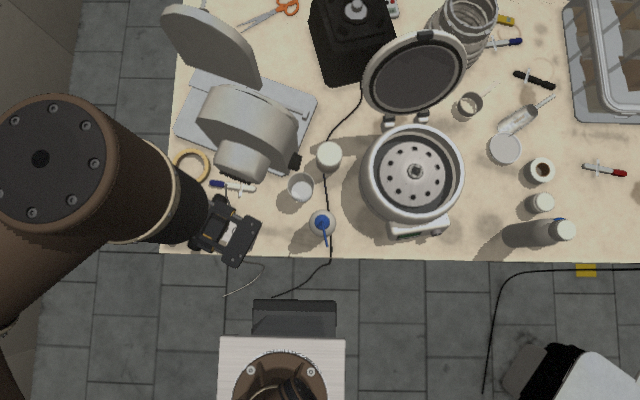

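The key is out: the scene view shows it hanging from the gripper at about (362,100), and the wrist view shows the empty rack hole at about (316,158) with the other two keys in place.

Run:
```python
from h import *
c=load('w5')
cv2.imwrite('pics/w5a.png',cv2.resize(c['color'][120:215,175:355,::-1],None,fx=4.4,fy=4.4,interpolation=cv2.INTER_CUBIC))
s=load('s5')
cv2.imwrite('pics/s5a.png',cv2.resize(s['color'][20:170,310:430,::-1],None,fx=5,fy=4*1,interpolation=cv2.INTER_CUBIC) if 0 else cv2.resize(s['color'][20:165,310:430,::-1],None,fx=4,fy=4,interpolation=cv2.INTER_CUBIC))
```

```text
(no output)
```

View pics/w5a.png

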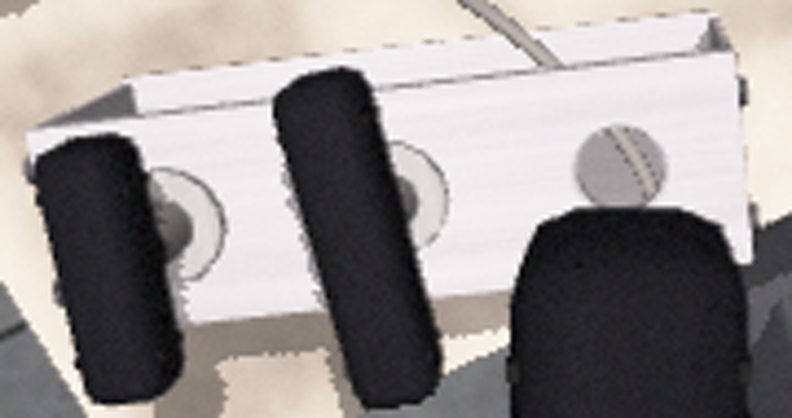

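View pics/s5a.png

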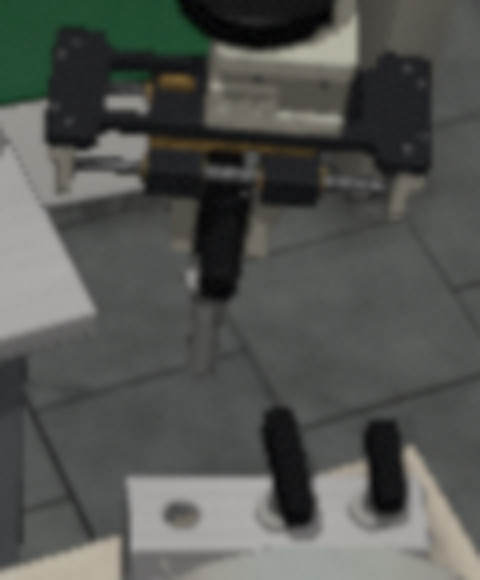

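Run:
```python
from h import *
from m import want
c=load('w5');s=load('s5');s0=load('scene0')
h=onz(c,315.5,157.8,.092);print('hole',h)
for u,v in ((574,168),(666,168),(620,123),(620,211)): print(onz(c,175+u/4.4-.4,120+v/4.4-.4,.092).round(4))
print('scene px of hole',proj(s,h),'obs',(310+183/4-.4,20+515/4-.4), onz(s,310+183/4-.4,20+515/4-.4,.092))
T=np.array([.4087,.1084,.3483]); f=T-[0,0,.1064]
print('foot pred',proj(s,f)); print('foot obs on z',onz(s,360.2,113.5,f[2]), proj(s,f+[0,0,.05]))
want([.49,-.10,.35],-8); want([.561,-.3107,.35],9.9)
```

```text
hole [0.40922956 0.11035455 0.092     ]
[0.4149 0.1218 0.092 ]
[0.4036 0.0988 0.092 ]
[0.4205 0.1048 0.092 ]
[0.3983 0.1157 0.092 ]
scene px of hole [[355.1140933  148.52224665]] obs (355.35, 148.35) [0.40892852 0.11116557 0.092     ]
foot pred [[359.73531484 111.99624217]]
foot obs on z [0.41331592 0.10760917 0.2419    ] [[361.79998773  97.90828624]]
shift [0.1634 0.1525 0.    ] turn [-0.      0.     -0.3141]
shift [0.3195 0.3108 0.    ] turn [-0.      0.     -0.6265]
```

Call:
step_arm:
  increments:
    - [[0.015, 0.012, 0], [0, 0, -0.05], 1]
    - [[0.047, 0.042, 0], [0, 0, -0.11], 1]
    - [[0.08, 0.073, 0], [0, 0, -0.17], 1]
    - [[0.113, 0.104, 0], [0, 0, -0.23], 1]
    - [[0.146, 0.136, 0], [0, 0, -0.3], 1]
    - [[0.18, 0.17, 0], [0, 0, -0.37], 1]
    - [[0.214, 0.204, 0], [0, 0, -0.44], 1]
    - [[0.248, 0.239, 0], [0, 0, -0.51], 1]
    - [[0.282, 0.274, 0], [0, 0, -0.57], 1]
    - [[0.308, 0.3, 0], [0, 0, -0.626], 1]

```text
time_s: 7.4
tcp_pos: [0.555, -0.2988, 0.3475]
eef_rot: [-179.9, 0.2, 9.9]
contact_force: [1.3, 0.5, -2.8]
gripper_width: 0.0217
```

Run:
```python
from m import *
from plant import r
done([.308,.3,0], [0, 0, -.626])
s=r.get_state(); print(s['tcp_pos'],s['eef_rot'],s['gripper_width'],s['contact_force'],s['moment'],s['joints'].round(1))
want([.561,-.3107,.26],9.9)
```

```text
cmd [ 0.5554 -0.2959  0.35  ] [180.     0.     9.87]
[ 0.5549536  -0.29876521  0.34751603] [-1.79945641e+02  1.68673180e-01  9.94005938e+00] 0.021710230384072233 [ 1.30578999  0.46464775 -2.79854114] [ 0.01897325 -0.00986876 -0.03872799] [-10.6  13.6   6.4   0.  -83.  110.5]
shift [0.003  0.0155 0.09  ] turn [-0.      0.     -0.0005]
```

Call:
step_arm:
  increments:
    - [[0.002, 0.01, 0.02], [0, 0, 0], 1]
    - [[0.003, 0.0155, 0.05], [0, 0, 0], 1]
    - [[0.003, 0.0155, 0.075], [0, 0, 0], 1]
    - [[0.003, 0.0155, 0.09], [0, 0, 0], 1]
    - [[0.003, 0.0155, 0.09], [0, 0, 0], 1]
    - [[0.003, 0.0155, 0.09], [0, 0, 0], 1]
    - [[0.003, 0.0155, 0.09], [0, 0, 0], 1]

```text
time_s: 8.1
tcp_pos: [0.5611, -0.311, 0.2606]
eef_rot: [179.9, -0.1, 9.9]
contact_force: [0.1, -0.3, -2.6]
gripper_width: 0.0217
```

Run:
```python
from m import *
from h import *
from plant import r
done([.003,.0155,.09], [0, 0, 0])
s=r.get_state(); print(s['tcp_pos'],s['eef_rot'],s['gripper_width'],s['contact_force'],s['moment'],s['joints'].round(1))
for n in ('wrist','scene','top'): cap(n,n+'6')
c=load('scene6');cv2.imwrite('pics/s6a.png',cv2.resize(c['color'][150:290,150:290,::-1],None,fx=4,fy=4,interpolation=cv2.INTER_CUBIC))
```

```text
cmd [ 0.561  -0.3107  0.26  ] [180.     0.     9.87]
[ 0.56110853 -0.31095201  0.26060392] [ 1.79948184e+02 -6.32696342e-02  9.88505411e+00] 0.02172658338703088 [ 0.12829913 -0.34378664 -2.57291885] [-0.10914438  0.09927217 -0.00383792] [-11.6  16.3  -1.    0.  -72.6 111.5]
```

View pics/s6a.png

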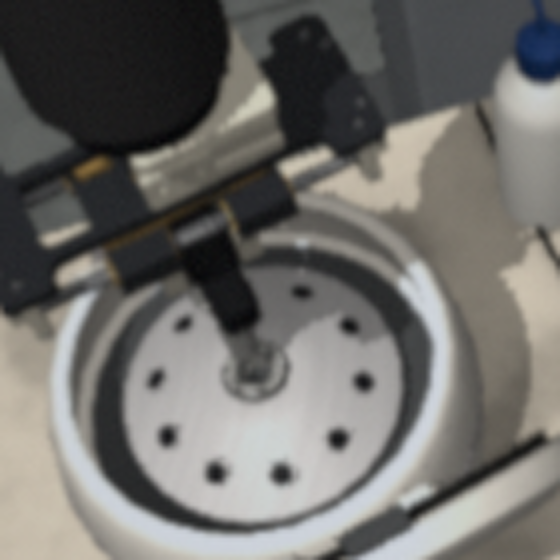

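View pics/wrist6.png

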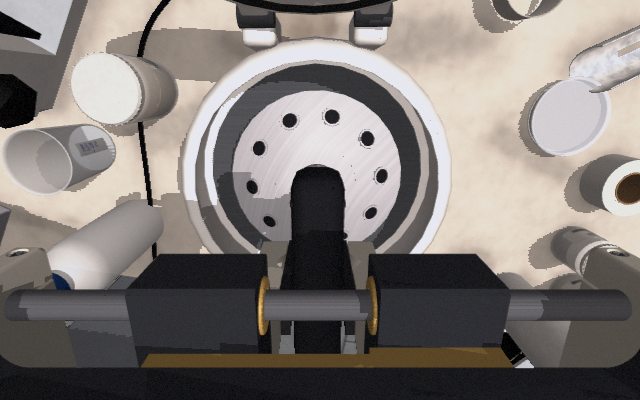

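View pics/top6.png

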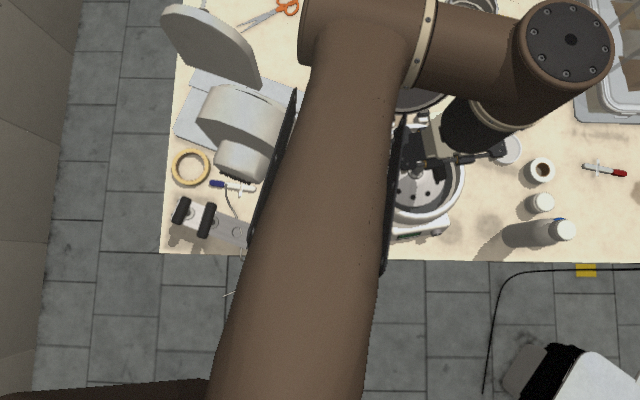

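The scene crop shows the key's foot right over the screw at about (255,370) in the crop. Next I descend with small steps, watching the force.

Call:
step_arm:
  increments:
    - [[0, 0, 0.01], [0, 0, 0], 1]
    - [[0, 0, 0.018], [0, 0, 0], 1]
    - [[0, 0, 0.021], [0, 0, 0], 1]
    - [[0, 0, 0.024], [0, 0, 0], 1]
    - [[0, 0, 0.027], [0, 0, 0], 1]
    - [[0, 0, 0.029], [0, 0, 0], 1]
    - [[0, 0, 0.029], [0, 0, 0], 1]

```text
time_s: 8.95
tcp_pos: [0.5613, -0.3105, 0.2305]
eef_rot: [180.0, -0.1, 9.9]
contact_force: [2.8, 1.6, -3.3]
gripper_width: 0.0217
```

Run:
```python
from m import *
from plant import r
done([0,0,.029], [0, 0, 0])
s=r.get_state(); print(s['tcp_pos'],s['eef_rot'],s['contact_force'],s['moment'])
```

```text
cmd [ 0.561  -0.3107  0.231 ] [180.     0.     9.87]
[ 0.56126402 -0.31052106  0.23053677] [ 1.79996847e+02 -8.48676099e-02  9.87702439e+00] [ 2.79890501  1.57093793 -3.2833634 ] [ 0.58512254 -1.2403489   0.0258821 ]
```

Call:
step_arm:
  increments:
    - [[0.001, -0.0005, 0.003], [0, 0, 0], 1]
    - [[0.001, -0.0005, 0.006], [0, 0, 0], 1]
    - [[0.001, -0.0005, 0.009], [0, 0, 0], 1]
    - [[0.001, -0.0005, 0.012], [0, 0, 0], 1]
    - [[0.001, -0.0005, 0.012], [0, 0, 0], 1]
    - [[0.001, -0.0005, 0.012], [0, 0, 0], 1]

```text
time_s: 9.55
tcp_pos: [0.5614, -0.3101, 0.2181]
eef_rot: [-180.0, 0.0, 9.9]
contact_force: [3.1, 0.3, -4.4]
gripper_width: 0.0217
```

Run:
```python
from m import *
from plant import r
done([0.001,-.0005,.012], [0, 0, 0])
s=r.get_state(); print(s['tcp_pos'],s['eef_rot'],s['contact_force'],s['moment'])
```

```text
cmd [ 0.5619 -0.31    0.219 ] [180.     0.     9.87]
[ 0.56142498 -0.31007552  0.21812839] [-1.79985113e+02  1.49168097e-02  9.86222707e+00] [ 3.12109263  0.25277964 -4.4475188 ] [ 0.06233269 -1.21781143 -0.00166225]
```

Call:
step_arm:
  increments:
    - [[0.001, 0, 0.002], [0, 0, 0], 1]
    - [[0.001, 0, 0.004], [0, 0, 0], 1]
    - [[0.001, 0, 0.005], [0, 0, 0], 1]
    - [[0.001, 0, 0.006], [0, 0, 0], 1]
    - [[0.001, 0, 0.006], [0, 0, 0], 1]

```text
time_s: 10.05
tcp_pos: [0.5624, -0.3102, 0.2143]
eef_rot: [179.9, -0.0, 9.9]
contact_force: [-2.0, 3.1, 7.8]
gripper_width: 0.0216
```

Run:
```python
from m import *
from plant import r
done([0.001,0,.006], [0, 0, 0])
s=r.get_state(); print(s['tcp_pos'],s['eef_rot'],s['contact_force'],s['moment'])
```

```text
cmd [ 0.5629 -0.3099  0.213 ] [180.     0.     9.87]
[ 0.56235285 -0.31018328  0.21431146] [ 1.79937426e+02 -3.61807322e-02  9.88783383e+00] [-1.96574456  3.14831726  7.78878757] [ 1.19820523  0.98403472 -0.01366095]
```

Call:
step_arm:
  increments:
    - [[-0.0003, 0.0003, 0.001], [0, 0, 0], 1]
    - [[-0.0003, 0.0003, 0.0015], [0, 0, 0], 1]
    - [[-0.0003, 0.0003, 0.0015], [0, 0, 0], 1]

```text
time_s: 10.35
tcp_pos: [0.5625, -0.3104, 0.2142]
eef_rot: [179.9, -0.1, 9.9]
contact_force: [-3.1, 5.6, 14.2]
gripper_width: 0.0217
```

Run:
```python
from m import *
from h import *
from plant import r
done([-.0003,0.0003,.0015], [0, 0, 0])
s=r.get_state(); print(s['tcp_pos'],s['eef_rot'],s['contact_force'],s['moment'])
cap('wrist','w7');c=cap('scene','s7');cv2.imwrite('pics/s7a.png',cv2.resize(c['color'][150:290,150:290,::-1],None,fx=4,fy=4,interpolation=cv2.INTER_CUBIC))
```

```text
cmd [ 0.5626 -0.3102  0.2115] [180.     0.     9.87]
[ 0.56247908 -0.31043856  0.21417628] [ 1.79898400e+02 -1.18619118e-01  9.90912140e+00] [-3.06827933  5.5541454  14.18080577] [ 2.34940019  1.50935542 -0.02257006]
```

View pics/s7a.png

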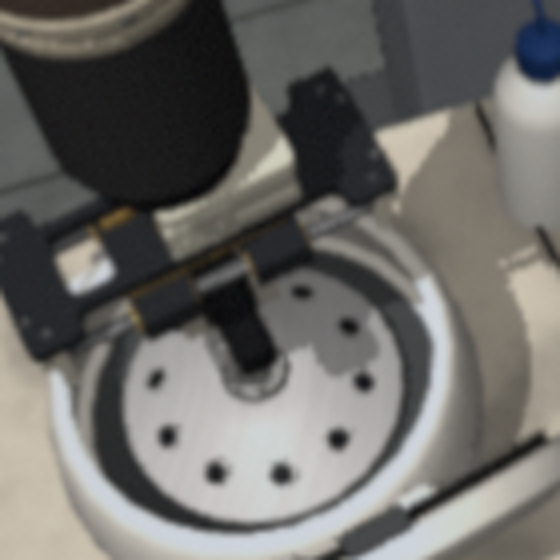

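View pics/w7.png

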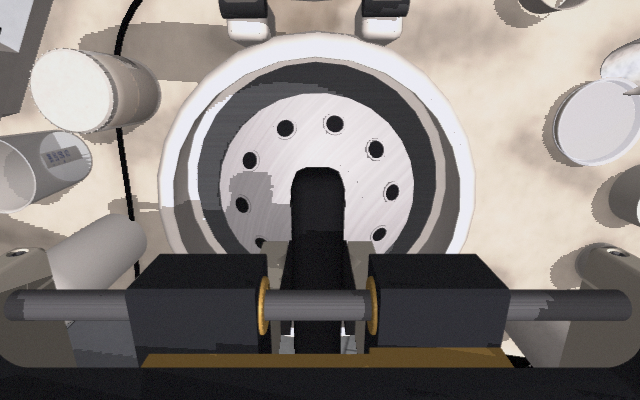

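The key is home: the floor stops it at TCP z 0.2142, against a predicted 0.2144, with 14 N of push, and the handle sits unslipped in the fingers. Next I ease the push and turn clockwise, following the thread's rise.

Call:
step_arm:
  increments:
    - [[-0.0006, 0, -0.0012], [0, 0, 0.05], 1]
    - [[-0.0006, 0, -0.0012], [0, 0, 0.1], 1]
    - [[-0.0006, 0, -0.0012], [0, 0, 0.18], 1]
    - [[-0.0006, 0, -0.0012], [0, 0, 0.26], 1]
    - [[-0.0006, 0, -0.0013], [0, 0, 0.35], 1]
    - [[-0.0006, 0, -0.0013], [0, 0, 0.44], 1]
    - [[-0.0006, 0, -0.0013], [0, 0, 0.53], 1]
    - [[-0.0006, 0, -0.0014], [0, 0, 0.62], 1]
    - [[-0.0006, 0, -0.0014], [0, 0, 0.71], 1]
    - [[-0.0006, 0, -0.0014], [0, 0, 0.8], 1]
  force: 60

```text
time_s: 11.45
tcp_pos: [0.5621, -0.3112, 0.2146]
eef_rot: [180.0, -0.2, -36.1]
contact_force: [-0.0, 0.7, 7.2]
gripper_width: 0.0216
```

Run:
```python
from m import *
from h import *
from plant import r
done([-.0006,0.0,-.0014], [0, 0, 0.8])
s=r.get_state(); print(s['tcp_pos'],s['eef_rot'],s['contact_force'],s['moment'],s['gripper_width'])
cap('wrist','w8')
```

```text
cmd [ 0.562  -0.3103  0.2129] [180.     0.   -35.97]
[ 0.56214789 -0.31118534  0.21455255] [ 1.79977245e+02 -1.73520434e-01 -3.61329257e+01] [-3.63241556e-03  7.42514289e-01  7.21424882e+00] [0.09011691 0.39862521 0.20171328] 0.021613346267015037
```

View pics/w8.png

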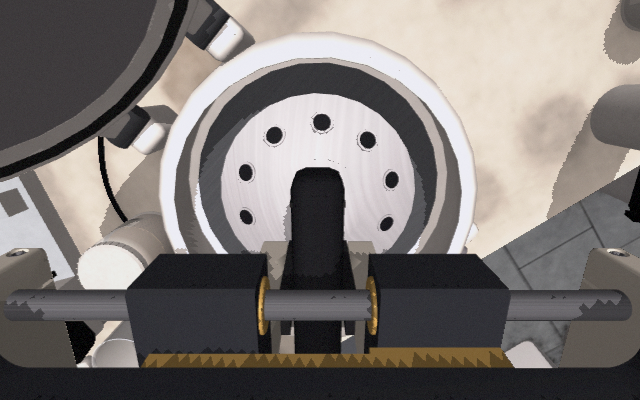

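The wrist view shows the handle still held straight and the wrist turned 46° relative to the rotor. The moment of 0.20 N m means the screw is turning.

Call:
step_arm:
  increments:
    - [[0, 0, 0], [0, 0, 0.09], 1]
    - [[0, 0, 0], [0, 0, 0.18], 1]
    - [[0, 0, -0.0001], [0, 0, 0.27], 1]
    - [[0, 0, -0.0001], [0, 0, 0.36], 1]
    - [[0, 0, -0.0002], [0, 0, 0.45], 1]
    - [[0, 0, -0.0002], [0, 0, 0.54], 1]
    - [[0, 0, -0.0002], [0, 0, 0.63], 1]
    - [[0, 0, -0.0003], [0, 0, 0.72], 1]
    - [[0, 0, -0.0003], [0, 0, 0.81], 1]
    - [[0, 0, -0.0004], [0, 0, 0.9], 1]

```text
time_s: 12.5
tcp_pos: [0.5611, -0.3117, 0.2149]
eef_rot: [-180.0, -0.1, -87.7]
contact_force: [-3.4, -1.6, 7.5]
gripper_width: 0.0216
```

Run:
```python
from m import *
from h import *
from plant import r
done([0,0.0,-.0004], [0, 0, 0.9])
s=r.get_state(); print(s['tcp_pos'],s['eef_rot'],s['contact_force'],s['moment'],s['gripper_width'],s['joints'].round(1))
```

```text
cmd [ 0.562  -0.3103  0.2133] [180.     0.   -87.53]
[ 0.56114105 -0.31168798  0.21493674] [-1.79988001e+02 -1.47964126e-01 -8.77168422e+01] [-3.39893369 -1.56630119  7.47334913] [-0.53237091  1.47141283  0.17851101] 0.021552352503634683 [-11.6  17.8  -4.9   0.2 -67.2  13.8]
```

Call:
step_arm:
  increments:
    - [[0.0003, 0.0005, 0], [0, 0, 0.09], 1]
    - [[0.0005, 0.001, 0], [0, 0, 0.18], 1]
    - [[0.0007, 0.0015, -0.0001], [0, 0, 0.27], 1]
    - [[0.0009, 0.0018, -0.0001], [0, 0, 0.36], 1]
    - [[0.001, 0.0019, -0.0002], [0, 0, 0.45], 1]
    - [[0.001, 0.002, -0.0002], [0, 0, 0.54], 1]
    - [[0.001, 0.002, -0.0002], [0, 0, 0.63], 1]
    - [[0.001, 0.002, -0.0003], [0, 0, 0.72], 1]
    - [[0.0009, 0.0021, -0.0003], [0, 0, 0.81], 1]
    - [[0.0009, 0.0021, -0.0003], [0, 0, 0.85], 1]

```text
time_s: 13.5
tcp_pos: [0.5594, -0.3118, 0.2152]
eef_rot: [-179.9, -0.0, -136.4]
contact_force: [-2.8, 2.1, 9.0]
gripper_width: 0.0215
```

Run:
```python
from m import *
from h import *
from plant import r
done([.0009,0.0021,-.0003], [0, 0, 0.85])
s=r.get_state(); print(s['tcp_pos'],s['eef_rot'],s['contact_force'],s['moment'],s['gripper_width'],s['joints'].round(1))
want([.5596,-.3105,.214],-177.3)
```

```text
cmd [ 0.56   -0.3113  0.2136] [-180.      0.   -136.23]
[ 0.55944715 -0.31177915  0.21524403] [-1.79900453e+02 -9.31470717e-03 -1.36390322e+02] [-2.79574348  2.12948715  9.03105623] [1.18167123 1.03957053 0.25112217] 0.021484030305447245 [-11.7  17.7  -5.    0.1 -67.2 -34.8]
shift [-0.0003  0.0008 -0.0004] turn [ 0.     -0.      0.7167]
```

Call:
step_arm:
  increments:
    - [[0, 0.0003, 0], [0, 0, 0.09], 1]
    - [[0, 0.0005, 0], [0, 0, 0.18], 1]
    - [[0, 0.0007, -0.0001], [0, 0, 0.27], 1]
    - [[0, 0.0008, -0.0001], [0, 0, 0.36], 1]
    - [[0, 0.0009, -0.0002], [0, 0, 0.45], 1]
    - [[0, 0.001, -0.0002], [0, 0, 0.54], 1]
    - [[0, 0.0011, -0.0003], [0, 0, 0.63], 1]
    - [[0, 0.0011, -0.0003], [0, 0, 0.7], 1]
    - [[0, 0.0011, -0.0003], [0, 0, 0.72], 1]
    - [[0, 0.0011, -0.0003], [0, 0, 0.72], 1]

```text
time_s: 14.5
tcp_pos: [0.5589, -0.3107, 0.2156]
eef_rot: [-179.9, 0.1, -177.5]
contact_force: [-1.3, 2.2, 9.2]
gripper_width: 0.0217
```

Run:
```python
from m import *
from h import *
from plant import r
done([.0,0.0011,-.0003], [0, 0, 0.72])
s=r.get_state(); print(s['tcp_pos'],s['eef_rot'],s['contact_force'],s['moment'],s['gripper_width'],s['joints'].round(1))
cap('wrist','w9')
```

```text
cmd [ 0.5592 -0.3105  0.2139] [-180.      0.   -177.49]
[ 0.55893593 -0.31069277  0.2155651 ] [-1.79938893e+02  8.63063001e-02 -1.77491186e+02] [-1.25033936  2.24388687  9.18668697] [1.65655622 0.73907715 0.06564041] 0.021730198152722292 [-11.6  17.6  -5.1   0.  -67.2 -75.9]
```

View pics/w9.png

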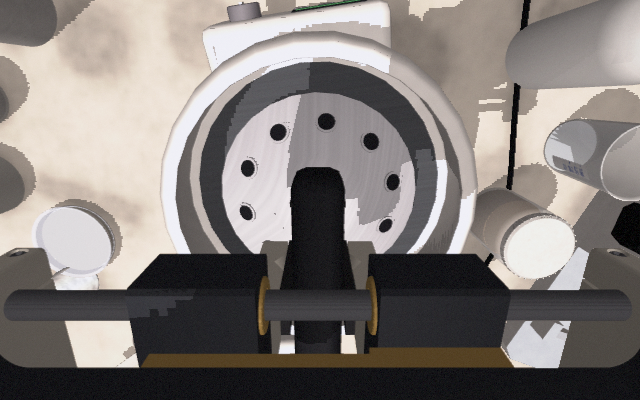

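The wrist view shows the handle straight in the fingers, with the control panel now at the top of the picture, so the tool has turned half round. The rise of 1.4 mm also fits half a turn. Next I back off within the play and draw the key out.

Call:
step_arm:
  increments:
    - [[0, 0, -0.0005], [0, 0, -0.04], 1]
    - [[0, 0, -0.001], [0, 0, -0.08], 1]
    - [[0, 0, -0.001], [0, 0, -0.11], 1]
    - [[0, 0, -0.004], [0, 0, -0.11], 1]
    - [[0, 0, -0.008], [0, 0, -0.11], 1]
    - [[0, 0, -0.014], [0, 0, -0.11], 1]
    - [[0, 0, -0.022], [0, 0, -0.11], 1]
    - [[0, 0, -0.032], [0, 0, -0.11], 1]

```text
time_s: 15.35
tcp_pos: [0.5583, -0.3105, 0.2458]
eef_rot: [180.0, -0.1, -171.2]
contact_force: [0.2, -1.2, -3.1]
gripper_width: 0.0217
```

Run:
```python
from m import *
from h import *
from plant import r
done([.0,0.0,-.032], [0, 0, -.11])
s=r.get_state(); print(s['tcp_pos'],s['eef_rot'],s['contact_force'],s['moment'],s['gripper_width'],s['joints'].round(1))
want([.5592,-.3105,.35],-171.5)
want([.50,-.28,.35],-26)
```

```text
cmd [ 0.5592 -0.3105  0.2459] [ 180.      0.   -171.18]
[ 0.55834793 -0.3105394   0.24575065] [ 1.79970773e+02 -6.95000452e-02 -1.71206267e+02] [ 0.22243262 -1.19524766 -3.09090112] [-0.07487641 -0.05013432  0.02818262] 0.021654531368306168 [-11.6  16.6  -2.5  -0.  -71.  -69.6]
shift [ 0.      0.     -0.1041] turn [-0.     -0.      0.0055]
shift [ 0.0538  0.0392 -0.1041] turn [ 0.     0.    -2.534]
```

Call:
step_arm:
  increments:
    - [[0, 0, -0.03], [0, 0, 0], 1]
    - [[0, 0, -0.065], [0, 0, -0.05], 1]
    - [[0, 0, -0.095], [0, 0, -0.17], 1]
    - [[0.005, 0.004, -0.104], [0, 0, -0.31], 1]
    - [[0.012, 0.009, -0.104], [0, 0, -0.45], 1]
    - [[0.02, 0.015, -0.104], [0, 0, -0.59], 1]
    - [[0.028, 0.02, -0.104], [0, 0, -0.73], 1]
    - [[0.036, 0.026, -0.104], [0, 0, -0.87], 1]
    - [[0.044, 0.032, -0.104], [0, 0, -1.01], 1]
    - [[0.054, 0.039, -0.104], [0, 0, -1.15], 1]

```text
time_s: 16.35
tcp_pos: [0.4989, -0.2801, 0.3501]
eef_rot: [-180.0, -0.0, -105.0]
contact_force: [0.2, -0.2, -3.3]
gripper_width: 0.0215
```

Run:
```python
from m import *
from plant import r
done([.054,0.039,-.104], [0, 0, -1.15])
s=r.get_state(); print(s['tcp_pos'],s['eef_rot'])
want([.50,-.28,.35],-26)
```

```text
cmd [ 0.4999 -0.2802  0.3499] [ 180.      0.   -105.29]
[ 0.49886851 -0.28013269  0.35010944] [-1.79999062e+02 -1.91982895e-03 -1.04980485e+02]
shift [-0.0003 -0.0001 -0.0001] turn [-0.     0.    -1.384]
```

Call:
step_arm:
  increments:
    - [[0, 0, 0], [0, 0, -0.14], 1]
    - [[0, 0, 0], [0, 0, -0.28], 1]
    - [[0, 0, 0], [0, 0, -0.42], 1]
    - [[0, 0, 0], [0, 0, -0.56], 1]
    - [[0, 0, 0], [0, 0, -0.7], 1]
    - [[0, 0, 0], [0, 0, -0.84], 1]
    - [[0, 0, 0], [0, 0, -0.98], 1]
    - [[0, 0, 0], [0, 0, -1.12], 1]
    - [[0, 0, 0], [0, 0, -1.26], 1]
    - [[0, 0, 0], [0, 0, -1.384], 1]

```text
time_s: 17.35
tcp_pos: [0.4991, -0.2803, 0.3503]
eef_rot: [-180.0, -0.0, -25.7]
contact_force: [-0.4, -0.3, -2.3]
gripper_width: 0.0216
```

Call:
step_arm:
  increments:
    - [[0, 0, 0], [0, 0, 0], 1]
    - [[0, 0, 0], [0, 0, 0], 1]
    - [[0, 0, 0], [0, 0, 0], 1]

```text
time_s: 17.65
tcp_pos: [0.4993, -0.2803, 0.3497]
eef_rot: [-180.0, -0.0, -26.2]
contact_force: [0.4, 0.5, -2.0]
gripper_width: 0.022
```

Run:
```python
from m import *
from h import *
done([0,0,0], [0, 0, -1.384])
from plant import r
s=r.get_state(); print(s['tcp_pos'],s['eef_rot'],s['joints'].round(1))
c=cap('wrist','w10'); cap('scene','s10')
W=np.array([.561,-.3107,.1313]); u,v=proj(c,W)[0]; print(u,v)
u,v=int(u),int(v); cv2.imwrite('pics/w10a.png',cv2.resize(c['color'][max(0,v-30):v+30,u-35:u+35,::-1],None,fx=9,fy=9,interpolation=cv2.INTER_CUBIC)); print(u-35,max(0,v-30))
```

```text
cmd [ 0.4999 -0.2802  0.3499] [180.   0. -26.]
[ 0.49931741 -0.28032178  0.34972926] [-1.79999739e+02 -6.72305489e-03 -2.61667291e+01] [ -9.7   7.7  -0.6   0.  -81.7  73.6]
317.4728340445962 100.83721232337996
282 70
```

View pics/w10.png

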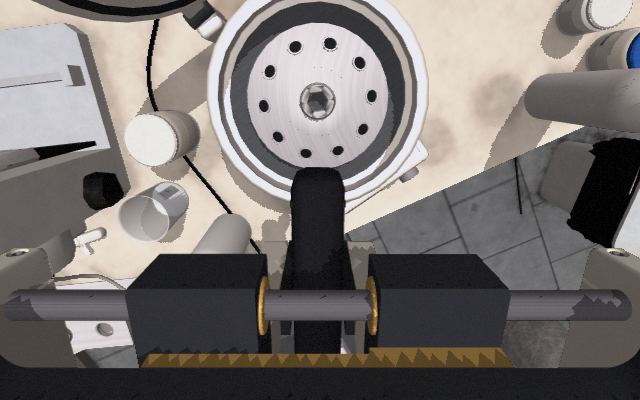

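View pics/w10a.png

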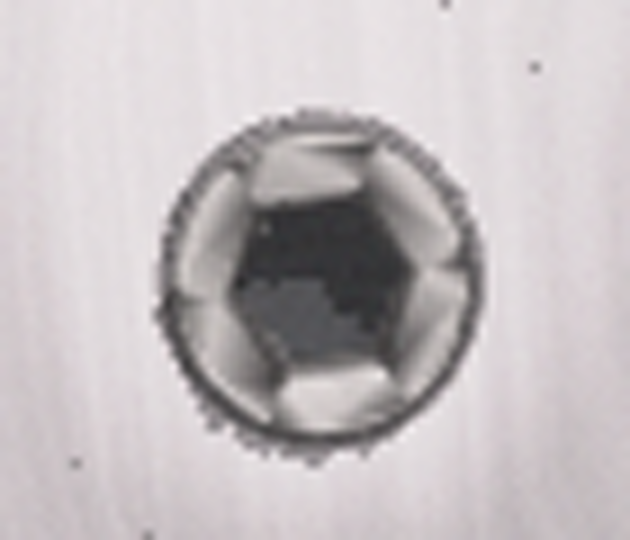

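Run:
```python
from h import *
c=load('w10')
def ang(c,P,z):
    W=np.array([onz(c,u,v,z) for u,v in P]); d=W-W.mean(0)
    a=np.degrees(np.arctan2(d[:,1],d[:,0])); 
    m=np.angle(np.exp(1j*np.radians(a)*6).mean())/6; return W.mean(0).round(4),np.degrees(m)%60,(a%60).round(1)
P=np.array([(235,290),(262,207),(367,193),(412,268),(388,363),(277,375)])/9+[282,70]-.44
print(ang(c,P,.1313))
# opposite side notches on the outer ring
Q=np.array([(183,300),(470,265)])/9+[282,70]-.44; W=[onz(c,*q,.1313) for q in Q]; d=W[1]-W[0]; print(np.degrees(np.arctan2(d[1],d[0]))%60)
P=np.array([(183,275),(228,182),(365,182),(408,275),(368,372),(228,370)])/9+[285,155]-.44
print(ang(load('w1'),P,.13))
Q=np.array([(112,272),(478,275)])/9+[285,155]-.44; W=[onz(load('w1'),*q,.13) for q in Q]; d=W[1]-W[0]; print(np.degrees(np.arctan2(d[1],d[0]))%60)
```

```text
(array([ 0.5608, -0.3106,  0.1313]), np.float64(10.35430597283162), array([ 8.1, 13.8,  7.2, 13.2, 13.8,  6.1]))
10.508010578052307
(array([ 0.5609, -0.3106,  0.13  ]), np.float64(9.848110862020047), array([ 8.9, 14.7,  5. , 10.6, 15.5,  4.5]))
9.261114565301028
```

The socket now sits at 10.4° mod 60, against 9.9° before, so the screw turned 180° to within about a degree. Next is the rack.

Run:
```python
from m import *
want([.51,-.08,.35],-26);want([.4102,.1096,.35],-26)
```

```text
shift [-7.870e-02 -1.844e-01 -1.000e-04] turn [-0.  0.  0.]
shift [-2.515e-01 -3.111e-01 -1.000e-04] turn [-0.  0.  0.]
```

Call:
step_arm:
  increments:
    - [[-0.01, -0.025, -0.005], [0, 0, 0], 1]
    - [[-0.025, -0.062, -0.005], [0, 0, 0], 1]
    - [[-0.042, -0.1, -0.005], [0, 0, 0], 1]
    - [[-0.06, -0.14, -0.005], [0, 0, 0], 1]
    - [[-0.08, -0.175, -0.005], [0, 0, 0], 1]
    - [[-0.11, -0.204, -0.005], [0, 0, 0], 1]
    - [[-0.145, -0.232, -0.005], [0, 0, 0], 1]
    - [[-0.18, -0.258, -0.005], [0, 0, 0], 1]
    - [[-0.215, -0.284, -0.005], [0, 0, 0], 1]
    - [[-0.24, -0.303, 0], [0, 0, 0], 1]

```text
time_s: 18.75
tcp_pos: [0.4155, 0.099, 0.3504]
eef_rot: [-179.9, -0.1, -26.0]
contact_force: [0.3, -1.0, -2.5]
gripper_width: 0.0217
```

Call:
step_arm:
  increments:
    - [[-0.0115, -0.0081, 0], [0, 0, 0], 1]
    - [[-0.0115, -0.0081, 0.04], [0, 0, 0], 1]
    - [[-0.0115, -0.0081, 0.08], [0, 0, 0], 1]
    - [[-0.0115, -0.0081, 0.11], [0, 0, 0], 1]
    - [[-0.0115, -0.0081, 0.125], [0, 0, 0], 1]
    - [[-0.0115, -0.0081, 0.13], [0, 0, 0], 1]
    - [[-0.0115, -0.0081, 0.13], [0, 0, 0], 1]
    - [[-0.0115, -0.0081, 0.13], [0, 0, 0], 1]

```text
time_s: 19.55
tcp_pos: [0.4104, 0.1099, 0.2206]
eef_rot: [-179.9, -0.1, -26.0]
contact_force: [-0.4, 0.3, -3.1]
gripper_width: 0.0213
```

Run:
```python
from m import *
from h import *
done([-.24,-.303,0], [0, 0, 0]);done([-.0115,-.0081,.13],[0,0,0])
from plant import r
s=r.get_state(); print(s['tcp_pos'],s['eef_rot'],s['contact_force'])
c=cap('wrist','w11'); c=cap('scene','s11')
cv2.imwrite('pics/s11a.png',cv2.resize(c['color'][20:165,310:430,::-1],None,fx=4,fy=4,interpolation=cv2.INTER_CUBIC))
```

```text
cmd [0.417  0.0973 0.3499] [180.   0. -26.]
cmd [0.4102 0.1096 0.2199] [180.   0. -26.]
[0.41044205 0.10990241 0.22061444] [-1.79920306e+02 -6.08678791e-02 -2.60139911e+01] [-0.37838194  0.28794219 -3.13808484]
```

View pics/s11a.png

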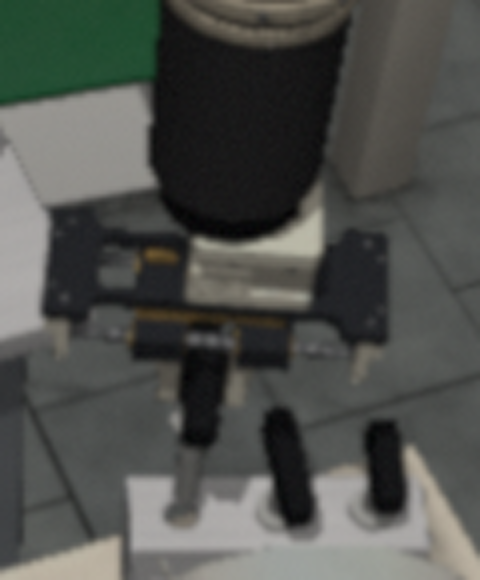

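View pics/w11.png

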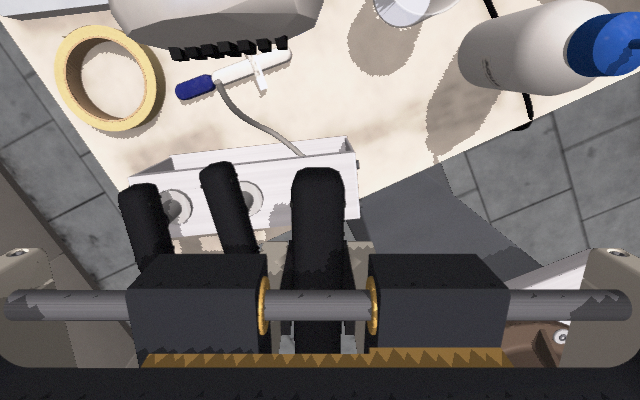

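The scene crop shows the foot right over the empty hole, at about (183,515) in the crop. Lowering.

Call:
step_arm:
  increments:
    - [[0, 0, 0.01], [0, 0, 0], 1]
    - [[0, 0, 0.02], [0, 0, 0], 1]
    - [[0, 0, 0.028], [0, 0, 0], 1]
    - [[0, 0, 0.034], [0, 0, 0], 1]
    - [[0, 0, 0.034], [0, 0, 0], 1]

```text
time_s: 20.15
tcp_pos: [0.4092, 0.1091, 0.1843]
eef_rot: [179.9, 0.1, -26.0]
contact_force: [0.0, -0.1, -2.3]
gripper_width: 0.0216
```

Call:
step_arm:
  increments:
    - [[0, 0, 0.01], [0, 0, 0], 1]
    - [[0, 0, 0.02], [0, 0, 0], 1]
    - [[0, 0, 0.03], [0, 0, 0], 1]
    - [[0, 0, 0.04], [0, 0, 0], 1]
    - [[0, 0, 0.048], [0, 0, 0], 1]
    - [[0, 0, 0.054], [0, 0, 0], 1]
    - [[0, 0, 0.056], [0, 0, 0], 1]
    - [[0, 0, 0.056], [0, 0, 0], 1]

```text
time_s: 20.95
tcp_pos: [0.4097, 0.1095, 0.1292]
eef_rot: [180.0, 0.0, -26.0]
contact_force: [0.1, 0.1, -2.2]
gripper_width: 0.0217
```

Run:
```python
from m import *
from h import *
done([0,0,.034], [0, 0, 0]);done([0,0,.056],[0,0,0])
from plant import r
s=r.get_state(); print(s['tcp_pos'],s['eef_rot'],s['contact_force'],s['moment'])
```

```text
cmd [0.4102 0.1096 0.1859] [180.   0. -26.]
cmd [0.4102 0.1096 0.1299] [180.   0. -26.]
[0.40973298 0.10949944 0.12922847] [ 1.79970846e+02  8.20553265e-03 -2.59994183e+01] [ 0.05506369  0.14443074 -2.22075653] [-0.06240557  0.17061138 -0.00937756]
```

In the hole with no side force. I lower it on to the plate.

Call:
step_arm:
  increments:
    - [[0, 0, 0.002], [0, 0, 0], 1]
    - [[0, 0, 0.004], [0, 0, 0], 1]
    - [[0, 0, 0.0055], [0, 0, 0], 1]
    - [[0, 0, 0.0065], [0, 0, 0], 1]
    - [[0, 0, 0.0065], [0, 0, 0], 1]

```text
time_s: 21.45
tcp_pos: [0.4101, 0.1097, 0.1244]
eef_rot: [-180.0, -0.0, -26.0]
contact_force: [-6.1, -0.9, 14.2]
gripper_width: 0.0216
```

Run:
```python
from m import *
from h import *
done([0,0,.0065], [0, 0, 0])
from plant import r
s=r.get_state(); print(s['tcp_pos'],s['eef_rot'],s['contact_force'],s['moment'])
```

```text
cmd [0.4102 0.1096 0.1234] [180.   0. -26.]
[0.4100537  0.10966505 0.12438623] [-1.79973344e+02 -4.18946458e-02 -2.59678168e+01] [-6.05775781 -0.8613762  14.24721529] [-0.35014145  2.81232595 -0.02593858]
```

Call:
step_arm:
  increments:
    - [[0, 0, -0.0008], [0, 0, 0], 1]
    - [[0, 0, -0.0008], [0, 0, 0], 0.8]
    - [[0, 0, -0.0008], [0, 0, 0], 0.62]
    - [[0, 0, -0.0008], [0, 0, 0], 0.6]
    - [[0, 0, -0.0008], [0, 0, 0], 0.6]
    - [[0, 0, -0.0008], [0, 0, 0], 0.6]
  force: 10

```text
time_s: 22.05
tcp_pos: [0.4098, 0.1096, 0.1236]
eef_rot: [180.0, 0.0, -26.0]
contact_force: [0.5, -0.4, 0.1]
gripper_width: 0.0351
```

Run:
```python
from m import *
from h import *
done([0,0,-.0008], [0, 0, 0])
from plant import r
s=r.get_state(); print(s['tcp_pos'],s['eef_rot'],s['contact_force'],s['moment'],s['gripper_width'])
cap('wrist','w12')
```

```text
cmd [0.4102 0.1096 0.1242] [180.   0. -26.]
[0.40977567 0.10955877 0.12364944] [ 1.79991809e+02  3.67487542e-03 -2.60020288e+01] [ 0.4988854  -0.44803543  0.08741929] [-0.05845642  0.15892601  0.00994534] 0.03506836066180782
```

View pics/w12.png

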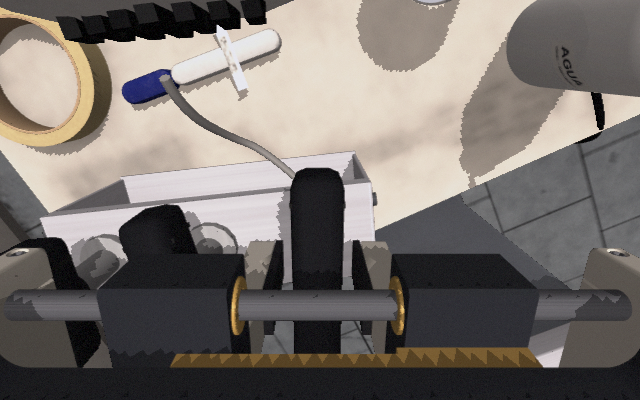

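The fingers are clear on both sides of the handle, and the handle (columns 290–345) stands straight. I rise straight up.

Call:
step_arm:
  increments:
    - [[0, 0, -0.01], [0, 0, 0], 0.6]
    - [[0, 0, -0.03], [0, 0, 0], 0.6]
    - [[0, 0, -0.06], [0, 0, 0], 0.6]
    - [[0, 0, -0.095], [0, 0, 0], 0.6]
    - [[0, 0, -0.13], [0, 0, 0], 0.6]
    - [[0, 0, -0.165], [0, 0, 0], 0.6]
    - [[0, 0, -0.166], [0, 0, 0], 0.6]
    - [[0, 0, -0.166], [0, 0, 0], 0.6]
    - [[0, 0, -0.166], [0, 0, 0], 0.6]

```text
time_s: 23.0
tcp_pos: [0.4093, 0.1093, 0.2893]
eef_rot: [180.0, 0.0, -26.0]
contact_force: [-0.3, -0.8, 0.6]
gripper_width: 0.0348
```

Run:
```python
from m import *
from h import *
done([0,0,-.166], [0, 0, 0])
from plant import r
s=r.get_state(); print(s['tcp_pos'],s['contact_force'],s['qd'].round(2))
cap('wrist','w13');c=cap('scene','s13');cap('top','t13')
a=cv2.resize(c['color'][20:165,310:430,::-1],None,fx=4,fy=4,interpolation=cv2.INTER_CUBIC);cv2.imwrite('pics/s13a.png',a)
```

```text
cmd [0.4102 0.1096 0.2902] [180.   0. -26.]
[0.40931218 0.10930504 0.28932843] [-0.2587984  -0.78363228  0.60777002] [-0.07  0.67 -0.62  0.02  0.09  0.01]
```

View pics/w13.png

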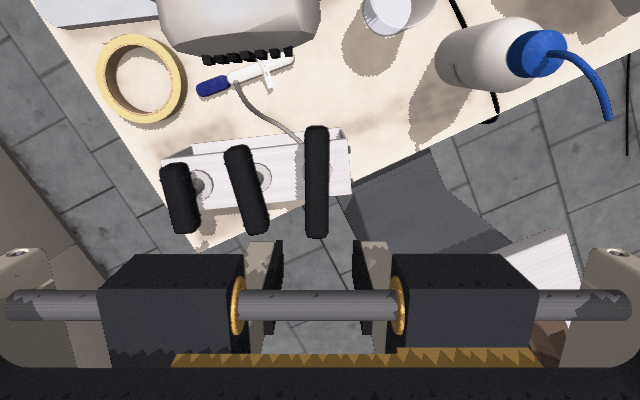

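View pics/s13.png

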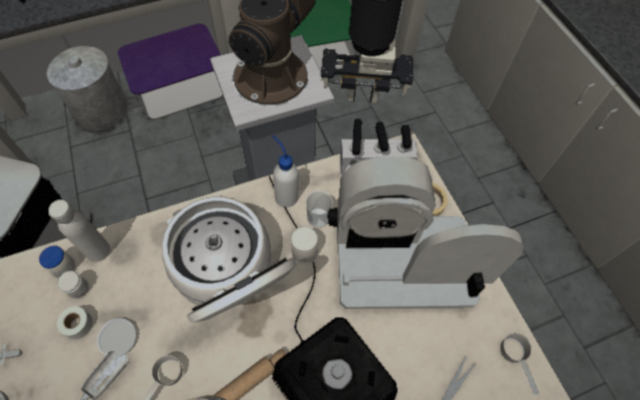

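All three keys hang in the rack (key_17 at columns 305–328), and bottle, beaker and jar look unmoved. A check by difference with the first picture:

Run:
```python
from h import *
a=load('scene0')['color'].astype(int);b=load('s13')['color'].astype(int)
d=np.abs(a-b).max(2)
for n,(x0,y0,x1,y1) in dict(bottle=(268,130,304,212),beaker=(304,188,334,230),jar=(288,222,322,266),keys=(342,115,420,158),screw=(200,228,228,256)).items():
    q=d[y0:y1,x0:x1]; print(n,(q>40).sum(),q.max(), q.mean().round(2))
```

```text
bottle 0 17 1.36
beaker 0 15 1.18
jar 0 4 1.06
keys 5 50 2.0
screw 0 28 2.75
```

Run:
```python
from plant import r
print(r.close_job(), r.get_state()['time_s'])
```

```text
the job is handed in; nothing more can be done
the job is handed in; nothing more can be done
```

The job is done and handed in at about 23 s, well under the 64 s limit. I took key_17 from its rack hole, pushed it home in the rotor screw, and turned the screw half a turn clockwise. Then I drew the key out and hung it back in the same hole.

- **Key home:** it stopped on the socket floor at TCP z 0.2142 m, against a predicted 0.2144 m, with about 14 N of push before I turned anything.
- **Half turn:** I turned the tool 187°, which allows about 7° for the play in the socket. The thread rose about 1.4 mm, where 1.26 mm is expected. Afterwards the socket's hexagon stood at 10.4° against 9.9° before (modulo 60°). Together these put the turn at 180°, give or take a degree or two.
- **Key hung again:** the collar touched down at the same height as at pick-up (TCP z 0.1244 m). The last pictures show it upright beside the other two keys.
- **Other objects:** comparing the first and last scene pictures shows no visible change at the bottle, beaker or jar. The only change near the rack was a handful of pixels at the keys.
- **Disagreements:** the first position estimates were 1–2 mm out. The key sat about 1.2 mm off-centre along its handle in the grip, so I corrected for that during the turn. Forces I read stayed under about 16 N, and no check failed.

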